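# Put the ink roller away in the bench cupboard

## Robot

A 6-joint arm with a two-finger parallel gripper is mounted at the origin on the work surface. World frame = base frame: x ahead of the robot, y to its left, z up, the work surface at z = 0. Lengths are in m, angles in rad, forces in N, time in s.
With the tool pointing down it reaches from about 0.35 to 0.775 m from the base axis. Payload 5.5 kg.
Tool frame: the origin (TCP) lies between the finger pads; the fingertips stand 19 mm ahead of it and the grasp point (between the pads) is the TCP; z points along the fingers, x is the direction in which the jaws open and shut, and the axes are right-handed (so a half turn about z gives the same grasp; the last joint's range is limited). The gripper opens to 85 mm and grips with 20 to 120 N. Pads are 22 mm wide; open, the fingers measure 114 mm over their backs; the gripper's body (76 mm by 85 mm) begins 54 mm behind the grasp point. The pads swing forward as they close: fully open they stand 13 mm farther back than shut.
Start: joints at [-1.263, 0.313, 0.046, 1.304, 0, 1.431], TCP at [0.249, -0.518, 0.25] pointing down, gripper open.
Joint ranges: [-2.76, 2.76], [-0.86, 1.69], [-1.03, 1.26], [-2.2, 2.34], [-1.47, 1.5], [-3.14, 3.14]. Speed limits (rad/s): [2.57, 2.57, 3.14, 3.14, 3.14, 3.14].

## Interface

Orientations are given as a unit quaternion [w, x, y, z].
In Python, from workcell import env gives the robot as it stands. The module is installed in compiled form; this text tells all that it offers.
- The arm moves only by the tool carry_out, never from a script. Its argument "steps" is a list of rows, each a list of 7 numbers: the gripper command: -1 is shut, 1 is fully open, values between are in proportion, then the shift along the tool's x, y, z in m, then the turn, a rotation vector about the tool's x, y, z in rad. A call has 1 to 20 rows; each row shifts and turns the commanded pose from where the row before left it, along the tool's axes as they then stand; what a row does not reach is not made up. A row lasts 1/8 s, in which the tool goes at most 62.5 mm and 10.7 degrees, less where a joint would pass 70% of its speed; a pose out of reach is approached as far as the arm can. A call with a gripper value outside its range is refused whole. The fingers move at their own pace and stop on an object; "grip_force" is the grip in N (left out, the last holds). Time passes only in rows, so rows that do not move let the fingers close. It gives the time, the measured TCP pose, the force and the opening at its end, in the units of the state.
- env.get_state(): the state, without advancing time (a new reading comes with each control period).
- env.read_camera(name): name is "side" or "top" or "wrist"; returns a dict with "color" (384x512x3 uint8, red, green, blue), "K" (3x3 intrinsics, pixels), "dist" ([k1, k2, p1, p2, k3] as OpenCV has them; the pictures are not rectified), "R" (3x3) and "t" (3): a world point X has camera coordinates R X + t. Camera axes: x right, y down, z forward; pixel columns grow to the right and rows downward; lengths in m; the calibration is good to about 2 mm. A picture is of the moment at which its call begins. There is no depth.
- env.hand_in(): hands the job in, once; it reports no verdict.
The state is a dict: "clock": time; "joint_pos": joint angles; "qvel": joint speeds; "tau": joint torques, N m; "tcp_pos": TCP position; "orientation": TCP orientation; "wrist_force": force on the tool from outside, world axes, zero at the start; "ft_torque": the same for the moment, N m; "finger_gap": finger opening in m.
Only numpy, scipy, OpenCV 4.12 (cv2) and the standard library are available. Lean on these libraries where they do the work, as an engineer would, in place of code of your own. Each camera call takes 0.05 s, during which the arm holds its last target. There are 200 camera calls.

## Task

Put the ink roller (brayer) away in the pine cupboard. One of the three ink containers (tin, jar or bottle) stands in the swing of the cupboard door: stand it upright on a clear spot of the bench first, so that the door hits nothing. Then pull the door open by its handle, lay the roller gently inside, flat on the cupboard floor, and push the door fully shut, knocking nothing over and leaving everything on the bench but the ink containers where it is.

Things in the scene. Friction and masses are not known exactly. Their poses are not given: they have to be found in the camera images.
- cupboard: Bench-top pine cupboard, 280 deep (x) x 260 wide (y) x 300 high, too heavy to shift. Origin: centre of its underside, on the bench; +x points from its front to its back, +y to its left side as the robot sees it, z up. The door covers the front; the front edge of its floor, roof and sides is at x = -140. The underside of the roof is 285 above the bench.
- cup_floor (a point): Centre of the cupboard's free floor, 35 above the bench; in the cupboard's frame x = -37, y = 0, axes parallel to it. The floor is 230 wide (y -115 to +115 between the sides) and free for 210 from front edge to back (cupboard x -140 to +70). Behind that stand a fixed block of paper pads and a tub, up to 120 high.
- cup_door (a joint): Cupboard door, 260 wide x 264 high x 16 thick, lower edge 34 and upper edge 298 above the bench. Hinged on its right edge as the robot sees it (cupboard -y side). 0 = shut, positive = angle open in rad, counter-clockwise seen from above, stop at 1.8. Light friction (about 0.06 N m): stays where it is left; no latch. It may start slightly ajar (up to 0.12).
- door_hinge (a point): Point on the vertical hinge axis, at the outer face of the door and half its height (166 above the bench); in the cupboard's frame x = -156, y = -130. The door panel reaches 260 from it.
- door_handle (a point): Grip point on the door's handle, a dark upright steel bar 11 thick, 40 in front of the door's outer face (bar axis) and 230 from the hinge axis along the door (30 from the free edge). The point is on the bar's axis 269 above the bench; the bar runs from 291 (its free top end) down to 183 above the bench. Posts join it to the door 12 and 68 below this point.
- brayer: Ink roller (brayer) lying on the bench: dark rubber roller 40 diameter x 100 wide, steel wire frame 118 wide, pear-shaped brown wooden handle. 170 long, 40 high, about 0.28 kg. Origin: on the bench under its middle; +x points along it to the roller (roller edge x = +83, handle butt -87), z up; handle axis level, 20 above the underside. It rests on the roller and the fat end of the handle.
- brayer_grip (a point): Point on the axis of the brayer's handle at its neck, 22 behind the brayer's middle, where the handle is 28 to 29 thick; 20 above the underside. Handle is along the brayer's x.
- tin: Round steel ink tin with a grey band, 63 diameter, 60 high, about 0.30 kg. Origin: centre of its underside.
- jar: Glass ink jar with a dark screw lid, 55 diameter, 100 high (full width up to 70, then narrower, lid 49 diameter over the top 16), about 0.28 kg. Origin: centre of its underside.
- bottle: White plastic ink bottle, 54 diameter up to 105, then narrowing to a grey cap 30 diameter from 138 to its top at 165; about 0.25 kg. Origin: centre of its underside.
- gouge: Bystander: carving gouge with a dark wooden handle, 135 long along its x, 27 thick, lying beside the brayer. Origin: under its middle.
- brush_pot: Bystander: terracotta pot of brushes, 100 diameter, about 240 high with the brushes. Origin: centre of its underside.
- drink_can: Bystander: drink can, 66 diameter, 120 high. Origin: centre of its underside.
- baren: Bystander: round wooden baren (rubbing pad), 110 diameter, 33 high with its grip. Origin: centre of its underside.
- tape: Bystander: roll of masking tape lying flat, 80 diameter, 24 high. Origin: centre of its underside.
- press: Fixed: table-top relief press, 450 (x) x 230 (y) x 280 high. Origin: centre of its foot.
- paper_drawers: Fixed: plywood paper drawers, 340 (x) x 180 (y) x 275 high. Origin: centre of its foot.
Mind the look-alikes: they are no part of the job. Of the things like the tin, leave any that is purple; of the rest the smaller one is meant.

How it is judged:
By the outcome, as a careful person would: the job done as asked, in the order asked, and still so for the second after the job is handed in, with the robot touching nothing.
It also fails if it takes over 72 s, if anything falls off the work surface, if the arm or the gripper's body presses on something with over 40 N, if the wrist force passes 120 N, or if a joint passes its speed limit or range.

## Working session

There is one attempt and no reset: what is moved stays moved. The work goes in short steps, Python scripts to look and compute and a tool call to move; the robot and the scene stay as the last step left them, time stands still between calls to the robot, and variables do not carry over. Pictures are saved under pics/ and viewed, about 8 in all and at most 12, crops included, and the job is handed in when it is done.

Besides the shell and the picture viewer there is one more tool, called as name([rows], argument=value, ...), one row to a line, values as JSON. carry_out: Moves the arm, as the interface text tells. Its arguments: {"type":"object","properties":{"steps":{"type":"array","items":{"type":"array","items":{"type":"number"}}},"grip_force":{"type":"number"}},"required":["steps"]}

```bash
mkdir -p pics; cat > h.py <<'E'
import numpy as np, cv2
from workcell import env
def cam(n):
    c=env.read_camera(n); return c
def save(c,f,crop=None,s=1):
    im=c["color"][:,:,::-1]
    if crop: x0,y0,x1,y1=crop; im=im[y0:y1,x0:x1]
    if s!=1: im=cv2.resize(im,None,fx=s,fy=s,interpolation=cv2.INTER_CUBIC)
    cv2.imwrite("pics/"+f,im)
def ray(c,uv):
    uv=np.array(uv,float).reshape(-1,1,2)
    n=cv2.undistortPoints(uv,np.array(c["K"]),np.array(c["dist"])).reshape(-1,2)
    R=np.array(c["R"]);t=np.array(c["t"])
    d=np.c_[n,np.ones(len(n))]@R
    return -R.T@t,d
def at_z(c,uv,z):
    o,d=ray(c,uv); return o+d*((z-o[2])/d[:,2])[:,None]
def proj(c,P):
    R=np.array(c["R"]);r,_=cv2.Rodrigues(R)
    return cv2.projectPoints(np.array(P,float).reshape(-1,1,3),r,np.array(c["t"]),np.array(c["K"]),np.array(c["dist"]))[0].reshape(-1,2)
E
python3 - <<'E'
from h import *
import pickle
d={}
for n in("top","side"):
    c=cam(n);d[n]=c;save(c,n+"0.png",None,1.5);print(n,np.round(-c["R"].T@c["t"],3),np.round(c["R"][2],2))
pickle.dump(d,open("c0.pkl","wb"))
s=env.get_state();print(s)
E
```

```text
top [ 0.172 -0.011  1.945] [ 0.2  -0.01 -0.98]
side [-0.852 -0.05   1.514] [ 0.73  0.02 -0.69]
{'clock': 0.1, 'joint_pos': array([-1.26260468e+00,  3.13947132e-01,  4.50921299e-02,  1.30359039e+00,
       -2.09581002e-05,  1.43118405e+00]), 'qvel': array([-6.54624523e-04, -1.87682402e-03,  1.40499523e-03,  7.29058943e-05,
        4.72495972e-04, -2.06513637e-04]), 'tau': array([ 2.84008347e-03, -4.81724918e+01,  2.99245298e+01,  1.27631912e-02,
       -1.50438423e-04,  1.69803712e-06]), 'tcp_pos': array([ 0.2488182 , -0.51790985,  0.2494854 ]), 'orientation': array([-5.23869322e-04,  8.46459118e-01, -5.32453079e-01, -6.36807136e-04]), 'wrist_force': array([-0.09010563, -0.30324119, -0.312458  ]), 'ft_torque': array([-0.02578746,  0.01085456, -0.04514101]), 'finger_gap': 0.08522800860547516}
```

View pics/top0.png

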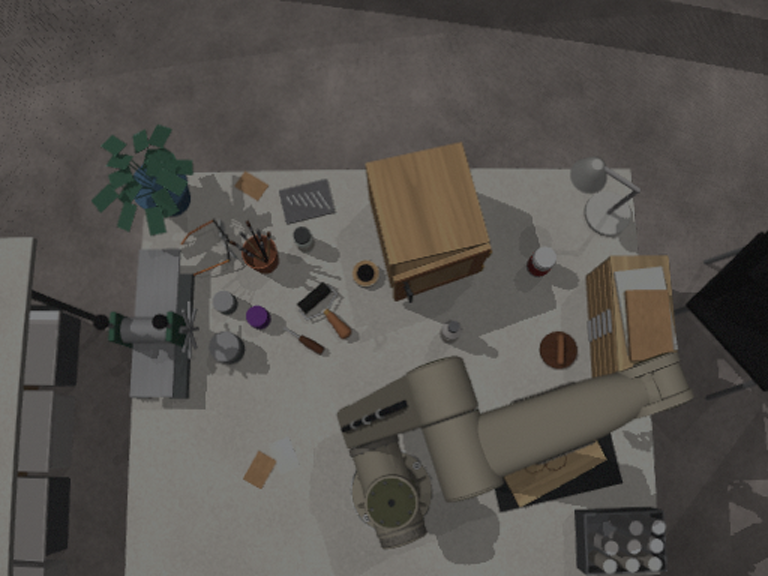

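View pics/side0.png

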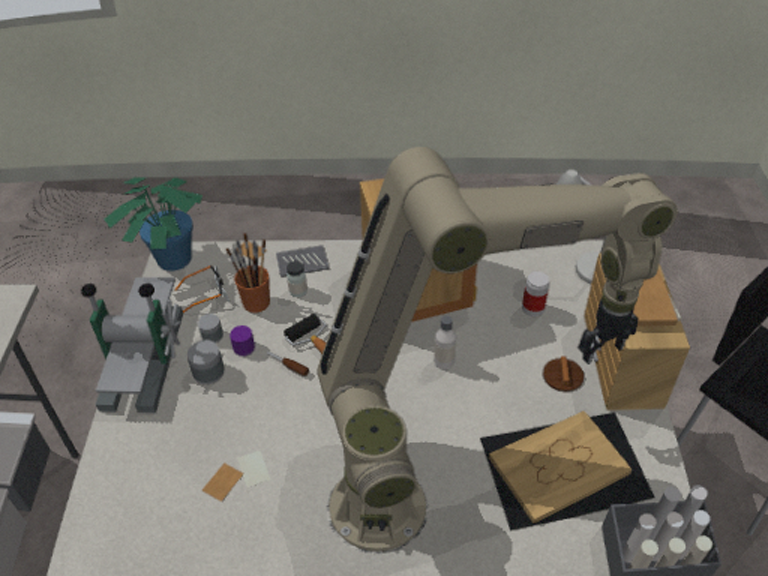

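```bash
python3 - <<'E'
from h import *
import pickle
c=pickle.load(open("c0.pkl","rb"))["top"]
save(c,"crop0.png",(130,90,340,245),3.8)
E
```

```text
(no output)
```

View pics/crop0.png

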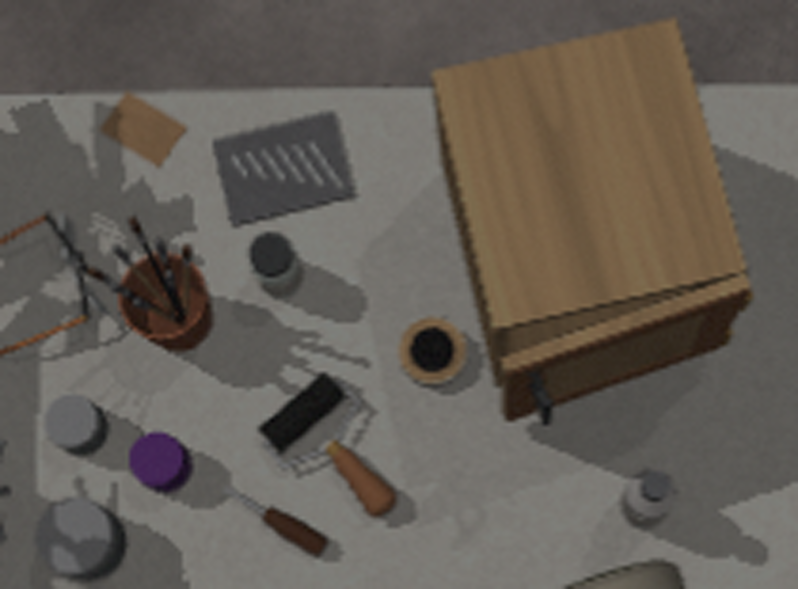

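```bash
cat > fit.py <<'E'
from h import *
import pickle
from scipy.optimize import least_squares
d=pickle.load(open("c0.pkl","rb"));c=d["top"]
def f(p): return np.array(p,float).reshape(-1,2)/3.8+[130,90]-0.37
roof=f([(432,72),(676,20),(748,270),(497,330)])  # back-left, back-right, front-right, front-left
L=np.array([[.14,.13],[.14,-.13],[-.14,-.13],[-.14,.13]])
R2=lambda a:np.array([[np.cos(a),-np.sin(a)],[np.sin(a),np.cos(a)]])
def P(q): return np.c_[L@R2(q[2]).T+q[:2],np.full(4,.3)]
r=least_squares(lambda q:(proj(c,P(q))-roof).ravel(),[.7,0,.2])
q=r.x;print("cup",q,"res",r.fun.round(1))
cw=lambda x,y:(R2(q[2])@[x,y]+q[:2])
H=cw(-.156,-.13);print("hinge",H)
fe=at_z(c,f([(503,370)]),.298)[0];print("free edge top outer",fe,np.linalg.norm(fe[:2]-H))
v=fe[:2]-H;cl=cw(0,.26)-cw(0,0);print("ajar",np.arctan2(v[1],v[0])-np.arctan2(cl[1],cl[0]))
print("handle top",at_z(c,f([(534,378)]),.291)[0])
print("bottle cap",at_z(c,f([(656,486)]),.165)[0], "dist hinge",np.linalg.norm(at_z(c,f([(656,486)]),.165)[0][:2]-H))
print("base bottle",at_z(c,f([(645,512)]),.01)[0])
for n,p,z in [("jar",(271,255),.1),("tin",(74,421),.06),("purple",(159,457),.05),("tape",(432,350),.024),("butt",(381,505),.02),("neck/ferrule",(332,448),.02),("rollerL",(265,434),.03),("rollerR",(339,384),.03),("roller near edge",(275,452),.03),("gouge",(295,532),.015),("gtip",(235,492),.01),("can",(0,0),.1),("pot",(165,300),.1)]:
    print(n,at_z(c,f([p]),z)[0].round(4))
print("redcan",at_z(c,np.array([[544,257]])/1.5,.12)[0],"baren",at_z(c,np.array([[559,350]])/1.5,.02)[0],"drawers corner",at_z(c,np.array([[588,266],[593,380],[668,256]])/1.5,.275))
E
python3 fit.py
```

```text
cup [ 0.73714485 -0.10115207  0.22790492] res [-0.2  0.1  0.2 -0.7  0.4  0.3 -0.4  0.3]
hinge [ 0.61455054 -0.26303671]
free edge top outer [ 0.53241246 -0.0131079   0.298     ] 0.2630799751587143
ajar 0.08962102362724877
handle top [ 0.52556801 -0.04357119  0.291     ]
bottle cap [ 0.43550915 -0.17231163  0.165     ] dist hinge 0.20071586937528624
base bottle [ 0.42879752 -0.17301339  0.01      ]
jar [0.7101 0.2448 0.1   ]
tin [0.5309 0.4695 0.06  ]
purple [0.4908 0.3738 0.05  ]
tape [0.6167 0.0679 0.024 ]
butt [0.4386 0.126  0.02  ]
neck/ferrule [0.5044 0.1821 0.02  ]
rollerL [0.5195 0.2574 0.03  ]
rollerR [0.5767 0.1738 0.03  ]
roller near edge [0.4987 0.2457 0.03  ]
gouge [0.4093 0.2236 0.015 ]
gtip [0.4563 0.2935 0.01  ]
can [1.0253 0.571  0.1   ]
pot [0.6595 0.3624 0.1   ]
redcan [ 0.63440736 -0.43581421  0.12      ] baren [ 0.38444161 -0.48763727  0.02      ] drawers corner [[ 0.5705178  -0.51254046  0.275     ]
 [ 0.28025268 -0.50605105  0.275     ]
 [ 0.59558535 -0.72705204  0.275     ]]
```

```bash
cat > plan.py <<'E'
from h import *
from scipy.spatial.transform import Rotation as Ro
def q2R(q): return Ro.from_quat([q[1],q[2],q[3],q[0]]).as_matrix()
def tool(head,tilt=np.pi/2,flip=False):
    """z along heading, tilt below horizontal; jaws (x) horizontal across heading"""
    z=np.array([np.cos(head)*np.cos(tilt),np.sin(head)*np.cos(tilt),-np.sin(tilt)])
    x=np.array([np.sin(head),-np.cos(head),0])*(-1 if flip else 1)
    return np.c_[x,np.cross(z,x),z]
def plan(wps,p=None,R=None,vmax=.05,wmax=.15):
    """wps: (grip,pos,R or None[,vmax]) or (grip,'hold',n). prints rows"""
    s=env.get_state()
    if p is None: p=np.array(s["tcp_pos"]);R=q2R(s["orientation"])
    rows=[]
    for w in wps:
        if isinstance(w[1],str): rows+=[[w[0]]+[0]*6]*w[2];continue
        g,tp=w[0],np.array(w[1],float);TR=R if w[2] is None else w[2];v=w[3] if len(w)>3 else vmax
        rv=Ro.from_matrix(R.T@TR).magnitude()
        n=int(max(1,np.ceil(np.linalg.norm(tp-p)/v-1e-6),np.ceil(rv/wmax)))
        p0=p
        for k in range(1,n+1):
            d=np.round(R.T@(p0+(tp-p0)*k/n-p),3)
            r=np.round(Ro.from_matrix(R.T@TR).as_rotvec()/(n-k+1),3)
            rows.append([g]+[float(a)+0 for a in d]+[float(a)+0 for a in r])
            p=p+R@d;R=R@Ro.from_rotvec(r).as_matrix()
    print(len(rows),"rows; end",p.round(4))
    for i in range(0,len(rows),20): print("[" +",".join("["+",".join("%g"%a for a in r)+"]" for r in rows[i:i+20])+"]")
def tri(cs,uvs):
    A=np.zeros((3,3));b=np.zeros(3)
    for c,u in zip(cs,uvs):
        o,d=ray(c,u);d=d[0]/np.linalg.norm(d);M=np.eye(3)-np.outer(d,d);A+=M;b+=M@o
    return np.linalg.solve(A,b)
E
python3 - <<'E'
from plan import *
import pickle
d=pickle.load(open("c0.pkl","rb"));t,s=d["top"],d["side"]
f=lambda p:np.array(p,float)/3.8+[130,90]-.37
p=tri([t,s],[f((656,486)),np.array([447,323.])/1.5]);print("cap",p)
print("neck/roll/butt", [tri([t,s],[f(a),np.array(b)/1.5]).round(3) for a,b in [((302,412),(302,327.))]])
print("handle pred crop px",(proj(t,[[.505,-.057,.291],[.505,-.057,.183]])-[130,90]+.37)*3.8)
p=np.array([.433,-.172,0])
R=q2R(env.get_state()["orientation"])
h=np.arctan2(p[1],p[0])
T=tool(h,np.pi/2)
T2=tool(h,np.pi/2,True)
if Ro.from_matrix(R.T@T2).magnitude()<Ro.from_matrix(R.T@T).magnitude():T=T2;print("flip")
print(Ro.from_matrix(R.T@T).as_rotvec())
plan([(1,p+[0,0,.27],T),(1,p+[0,0,.21],None)])
E
```

```text
cap [ 0.43707448 -0.1727711   0.15438951]
neck/roll/butt [array([0.546, 0.217, 0.024])]
handle pred crop px [[547.94815224 398.32907393]
 [545.4098331  418.78030174]]
[4.78848900e-04 1.62806136e-03 8.25918740e-01]
10 rows; end [ 0.4335 -0.1717  0.2099]
[[1,-0.029,-0.039,-0.003,0,0,0.103],[1,-0.033,-0.037,-0.002,0,0,0.103],[1,-0.036,-0.032,-0.003,0,0,0.103],[1,-0.04,-0.029,-0.002,0,0,0.103],[1,-0.043,-0.025,-0.003,0,0,0.103],[1,-0.044,-0.02,-0.002,0,0,0.104],[1,-0.047,-0.015,-0.003,0,0.001,0.103],[1,-0.048,-0.011,-0.002,0.001,0,0.104],[1,0,0,0.03,0,0,0],[1,0,0,0.03,0,0,0]]
```

carry_out([
  [1, -0.029, -0.039, -0.003, 0, 0, 0.103],
  [1, -0.033, -0.037, -0.002, 0, 0, 0.103],
  [1, -0.036, -0.032, -0.003, 0, 0, 0.103],
  [1, -0.04, -0.029, -0.002, 0, 0, 0.103],
  [1, -0.043, -0.025, -0.003, 0, 0, 0.103],
  [1, -0.044, -0.02, -0.002, 0, 0, 0.104],
  [1, -0.047, -0.015, -0.003, 0, 0.001, 0.103],
  [1, -0.048, -0.011, -0.002, 0.001, 0, 0.104],
  [1, 0, 0, 0.03, 0, 0, 0],
  [1, 0, 0, 0, 0, 0, 0],
], grip_force=40)

```text
clock: 1.35
tcp_pos: [0.4324, -0.1706, 0.2383]
orientation: [-0.001, -0.562, 0.827, 0.001]
wrist_force: [-0.7, 0.4, 0.2]
finger_gap: 0.0851
```

```bash
python3 - <<'E'
from plan import *
s=env.get_state();print(s["tcp_pos"],s["clock"],s["joint_pos"].round(3));c=cam("wrist");save(c,"w1.png",None,1.2)
print(proj(c,[[.433,-.172,.165],[.437,-.172,.165],[.433,-.172,.0]])*1.2, -c["R"].T@c["t"])
E
```

```text
[ 0.43239491 -0.17059797  0.2383471 ] 1.35 [-5.480e-01  1.080e-01 -2.430e-01  1.223e+00 -1.000e-03  2.970e+00]
[[311.39086473 259.47863297]
 [308.52978641 252.77842335]
 [310.89790797 189.27936179]] [ 0.50846761 -0.20125915  0.36118614]
```

View pics/w1.png

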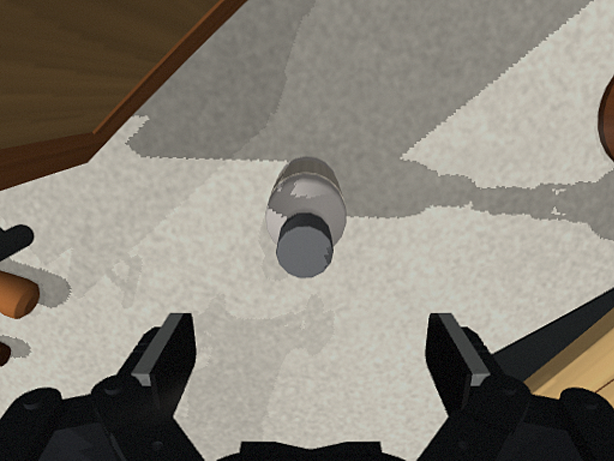

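```bash
python3 - <<'E'
from plan import *
c=cam("wrist");p=at_z(c,np.array([[304.5,251.5]])/1.2,.165)[0];print(p)
q=p.copy();q[2]=.155
plan([(1,q,None,.03),(0.5,"hold",1),(-1,"hold",5)])
E
```

```text
[ 0.4385441  -0.17110928  0.165     ]
9 rows; end [ 0.4381 -0.171   0.1554]
[[1,-0.001,-0.001,0.028,0,0,0],[1,-0.001,-0.002,0.029,0,0,0],[1,-0.001,-0.001,0.028,0,0,0],[0.5,0,0,0,0,0,0],[-1,0,0,0,0,0,0],[-1,0,0,0,0,0,0],[-1,0,0,0,0,0,0],[-1,0,0,0,0,0,0],[-1,0,0,0,0,0,0]]
```

carry_out([
  [1, -0.001, -0.001, 0.028, 0, 0, 0],
  [1, -0.001, -0.002, 0.029, 0, 0, 0],
  [1, -0.001, -0.001, 0.028, 0, 0, 0],
  [0.5, 0, 0, 0, 0, 0, 0],
  [-1, 0, 0, 0, 0, 0, 0],
  [-1, 0, 0, 0, 0, 0, 0],
  [-1, 0, 0, 0, 0, 0, 0],
  [-1, 0, 0, 0, 0, 0, 0],
  [-1, 0, 0, 0, 0, 0, 0],
])

```text
clock: 2.58
tcp_pos: [0.4396, -0.1714, 0.1569]
orientation: [0.001, -0.562, 0.827, -0.002]
wrist_force: [0.3, 1.0, 7.1]
finger_gap: 0.0289
```

```bash
python3 - <<'E'
from plan import *
s=env.get_state();p=s["tcp_pos"];print(p,s["finger_gap"],s["wrist_force"])
R=q2R(s["orientation"]); x=R[:,0]; a=np.arctan2(x[1],x[0])
T=(.28,.30); up=.29
pol=lambda r,az,z:(r*np.cos(az),r*np.sin(az),z)
a0=np.arctan2(p[1],p[0]);a1=np.arctan2(T[1],T[0]);print(a0,a1)
flip = R[:,0]@tool(a0)[:,0]<0
w=[(-1,[p[0],p[1],up],None)]
r0=np.hypot(p[0],p[1]);r1=np.hypot(*T)
for k in range(1,7):
    a=a0+(a1-a0)*k/6;w.append((-1,pol(r0+(r1-r0)*k/6,a,up),tool(a,flip=flip)))
z=p[2]
w+=[(-1,[*T,z+.02],None),(-1,[*T,z+.001],None,.01)]
plan(w)
E
```

```text
[ 0.4395994  -0.17138666  0.15688808] 0.028850561401881112 [0.31656837 1.01213072 7.12854619]
-0.3717433124251697 0.8198672643969562
20 rows; end [0.2801 0.2998 0.1577]
[[-1,0,0,-0.044,0,0,0],[-1,0,0,-0.045,0,0,0],[-1,0,-0.001,-0.044,0,0,0],[-1,-0.045,0.01,0,-0.002,-0.001,-0.102],[-1,-0.047,0.006,0,-0.002,-0.001,-0.103],[-1,-0.044,0.009,0,0,0,-0.099],[-1,-0.045,0.005,0,0,0,-0.099],[-1,-0.044,0.01,0,0,0,-0.1],[-1,-0.044,0.005,0,0,0,-0.099],[-1,-0.043,0.009,0,0,0,-0.099],[-1,-0.043,0.005,0,0,0,-0.1],[-1,-0.041,0.009,0,0,0,-0.099],[-1,-0.043,0.006,0,0,0,-0.099],[-1,-0.04,0.009,0,0,0,-0.099],[-1,-0.041,0.005,0,0,0,-0.1],[-1,0,0,0.038,0,0,0],[-1,0,0,0.037,0,0,0],[-1,0,0,0.038,0,0,0],[-1,0,0,0.009,0,0,0],[-1,0,0,0.01,0,0,0]]
```

carry_out([
  [-1, 0, 0, -0.024, 0, 0, 0],
  [-1, 0, 0, -0.045, 0, 0, 0],
  [-1, 0, 0, -0.064, 0, 0, 0],
  [-1, -0.045, 0.01, 0, -0.002, -0.001, -0.102],
  [-1, -0.047, 0.006, 0, -0.002, -0.001, -0.103],
  [-1, -0.044, 0.009, 0, 0, 0, -0.099],
  [-1, -0.045, 0.005, 0, 0, 0, -0.099],
  [-1, -0.044, 0.01, 0, 0, 0, -0.1],
  [-1, -0.044, 0.005, 0, 0, 0, -0.099],
  [-1, -0.043, 0.009, 0, 0, 0, -0.099],
  [-1, -0.043, 0.005, 0, 0, 0, -0.1],
  [-1, -0.041, 0.009, 0, 0, 0, -0.099],
  [-1, -0.043, 0.006, 0, 0, 0, -0.099],
  [-1, -0.04, 0.009, 0, 0, 0, -0.099],
  [-1, -0.041, 0.005, 0, 0, 0, -0.1],
  [-1, 0, 0, 0.0, 0, 0, 0],
  [-1, 0, 0, 0.038, 0, 0, 0],
  [-1, 0, 0, 0.037, 0, 0, 0],
  [-1, 0, 0, 0.038, 0, 0, 0],
  [-1, 0, 0, 0.0, 0, 0, 0],
])

```text
clock: 5.08
tcp_pos: [0.2767, 0.2986, 0.1724]
orientation: [0.003, 0.93, -0.367, -0.003]
wrist_force: [-0.2, -0.9, -3.0]
finger_gap: 0.0292
```

```bash
python3 - <<'E'
from plan import *
s=env.get_state();print(s["tcp_pos"],s["orientation"],s["finger_gap"],s["wrist_force"],s["joint_pos"].round(2))
E
```

```text
[0.27668604 0.29856452 0.17242185] [ 0.00261632  0.93003462 -0.36744976 -0.00307068] 0.029202974858824057 [-0.19165499 -0.93148175 -3.01697062] [ 0.62  0.04 -0.49  1.05  0.    2.95]
```

carry_out([
  [-1, 0, 0, 0.007, 0, 0, 0],
  [-1, 0, 0, 0.005, 0, 0, 0],
  [-1, 0, 0, 0.003, 0, 0, 0],
  [-1, 0, 0, 0, 0, 0, 0],
])

```text
clock: 5.58
tcp_pos: [0.2784, 0.3008, 0.16]
orientation: [-0.0, 0.93, -0.367, -0.001]
wrist_force: [-0.7, 0.7, -2.2]
finger_gap: 0.0287
```

carry_out([
  [-1, 0, 0, 0.002, 0, 0, 0],
  [-1, 0, 0, 0.002, 0, 0, 0],
  [-1, 0, 0, 0, 0, 0, 0],
])

```text
clock: 5.95
tcp_pos: [0.2789, 0.3013, 0.1571]
orientation: [-0.001, 0.93, -0.367, -0.001]
wrist_force: [-1.0, -0.7, 7.9]
finger_gap: 0.0285
```

carry_out([
  [-0.6, 0, 0, 0, 0, 0, 0],
  [0.2, 0, 0, 0, 0, 0, 0],
  [1, 0, 0, 0, 0, 0, 0],
  [1, 0, 0, 0, 0, 0, 0],
  [1, 0, 0, -0.02, 0, 0, 0],
  [1, 0, 0, -0.05, 0, 0, 0],
  [1, 0, 0, -0.06, 0, 0, 0],
  [1, 0, 0, -0.06, 0, 0, 0],
])

```text
clock: 6.95
tcp_pos: [0.2785, 0.3001, 0.3474]
orientation: [-0.0, 0.93, -0.367, -0.002]
wrist_force: [0.8, 0.7, 0.6]
finger_gap: 0.0852
```

```bash
cat >> plan.py <<'E'
def near(head,tilt=np.pi/2):
    R=q2R(env.get_state()["orientation"]);T=tool(head,tilt)
    return T if R[:,0]@T[:,0]>0 else tool(head,tilt,True)
H=np.array([.6146,-.2630]);CY=.2279
def handle(th,z):
    f=CY+th;return np.array([H[0]-.23*np.sin(f)-.04*np.cos(f),H[1]+.23*np.cos(f)-.04*np.sin(f),z])
E
python3 - <<'E'
from plan import *
c=cam("top");save(c,"t2.png",None,1.5)
fl=False
R=q2R(env.get_state()["orientation"]);fl=R[:,0]@tool(.82)[:,0]<0;print(fl)
th=.09
p=env.get_state()["tcp_pos"];print(p)
m=np.array([.40,.12,.36])
plan([(1,m,tool(.5,flip=fl)),(1,handle(th,.36),tool(CY+th,flip=fl))],wmax=.13)
E
```

```text
False
[0.28038814 0.30154061 0.35512959]
10 rows; end [ 0.5042 -0.0567  0.3596]
[[1,0.042,0.01,-0.001,-0.002,0,0.064],[1,0.043,0.008,-0.001,-0.002,0.001,0.064],[1,0.043,0.004,-0.001,-0.002,0,0.064],[1,0.044,0.002,-0.001,-0.002,0.001,0.064],[1,0.043,0,-0.001,-0.002,0,0.064],[1,0.041,-0.002,0,0,0,0.036],[1,0.041,-0.003,0,0,0,0.036],[1,0.041,-0.004,0,0,0,0.037],[1,0.041,-0.006,0,0,0,0.036],[1,0.04,-0.007,0,0,0.001,0.037]]
```

View pics/t2.png

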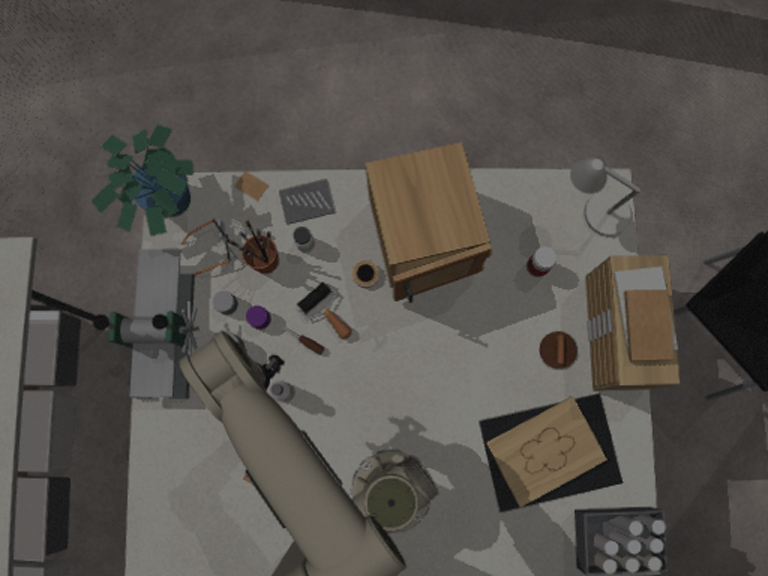

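The bottle stands upright at (282,392) on clear bench, and the door's swing is free. Next is the handle.

carry_out([
  [1, 0.042, 0.01, -0.005, -0.002, 0, 0.064],
  [1, 0.043, 0.008, -0.001, -0.002, 0.001, 0.064],
  [1, 0.043, 0.004, -0.001, -0.002, 0, 0.064],
  [1, 0.044, 0.002, -0.001, -0.002, 0.001, 0.064],
  [1, 0.043, 0, -0.001, -0.002, 0, 0.064],
  [1, 0.041, -0.002, 0, 0, 0, 0.036],
  [1, 0.041, -0.003, 0, 0, 0, 0.036],
  [1, 0.041, -0.004, 0, 0, 0, 0.037],
  [1, 0.041, -0.006, 0, 0, 0, 0.036],
  [1, 0.04, -0.007, 0, 0, 0.001, 0.037],
  [1, 0, 0, 0, 0, 0, 0],
])

```text
clock: 8.38
tcp_pos: [0.5036, -0.0601, 0.3534]
orientation: [0.006, 0.809, -0.588, -0.002]
wrist_force: [-0.3, 0.2, -0.5]
finger_gap: 0.0858
```

```bash
python3 - <<'E'
from plan import *
c=cam("wrist");save(c,"w2.png",None,1.2);h=handle(.09,.291);print(h,env.get_state()["tcp_pos"],proj(c,[h,handle(.09,.183)])*1.2)
import pickle;pickle.dump(c,open("w2.pkl","wb"))
E
```

```text
[ 0.50471257 -0.0570273   0.291     ] [ 0.50282394 -0.05885053  0.35370711] [[304.71888984 265.1632114 ]
 [306.06311544 206.31827255]]
```

View pics/w2.png

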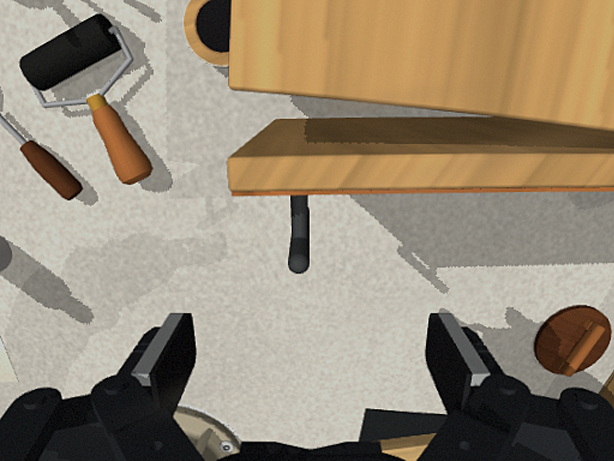

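```bash
python3 - <<'E'
from plan import *
import pickle
c=pickle.load(open("w2.pkl","rb"))
h=at_z(c,np.array([[298.5,264]])/1.2,.291)[0];print("bar",h)
v=h[:2]-H;print("r",np.linalg.norm(v),"theta",np.arctan2(v[1],v[0])-np.pi/2-CY-np.arctan2(.04,.23))
P={n:at_z(c,np.array([u])/1.2,.02)[0] for n,u in dict(butt=(145,178),ferr=(97,103),rl=(31,72),rr=(112,33)).items()}
P["rl2"]=at_z(c,np.array([[70,52]])/1.2,.025)[0]
for k in P:print(k,P[k].round(4))
for n,u in dict(eA=(229,194),eB=(614,188)).items():print(n,at_z(c,np.array([u])/1.2,.298)[0])
th=.09
plan([(1,[h[0],h[1],.275],None,.03),(0,"hold",1),(-1,"hold",5)])
E
```

```text
bar [ 0.50436802 -0.05394028  0.291     ]
r 0.23634097687621297 theta 0.08513799547573023
butt [0.4373 0.1148 0.02  ]
ferr [0.5031 0.1819 0.02  ]
rl [0.5145 0.2593 0.02  ]
rr [0.5777 0.1788 0.02  ]
rl2 [0.5471 0.2168 0.025 ]
eA [ 0.53010356 -0.0136072   0.298     ]
eB [ 0.58793092 -0.18065203  0.298     ]
9 rows; end [ 0.5046 -0.0543  0.2747]
[[1,-0.001,-0.001,0.026,0,0,0],[1,-0.002,-0.002,0.026,0,0,0],[1,-0.001,-0.001,0.027,0,0,0],[0,0,0,0,0,0,0],[-1,0,0,0,0,0,0],[-1,0,0,0,0,0,0],[-1,0,0,0,0,0,0],[-1,0,0,0,0,0,0],[-1,0,0,0,0,0,0]]
```

carry_out([
  [1, -0.001, -0.001, 0.026, 0, 0, 0],
  [1, -0.002, -0.002, 0.026, 0, 0, 0],
  [1, -0.001, -0.001, 0.027, 0, 0, 0],
  [0, 0, 0, 0, 0, 0, 0],
  [-1, 0, 0, 0, 0, 0, 0],
  [-1, 0, 0, 0, 0, 0, 0],
  [-1, 0, 0, 0, 0, 0, 0],
  [-1, 0, 0, 0, 0, 0, 0],
  [-1, 0, 0, 0, 0, 0, 0],
], grip_force=30)

```text
clock: 9.55
tcp_pos: [0.5049, -0.0535, 0.2765]
orientation: [0.005, 0.81, -0.586, -0.001]
wrist_force: [-0.6, 0.5, 5.1]
finger_gap: 0.0099
```

```bash
sed -i 's/^H=.*;CY/H=np.array([.6136,-.2600]);CY/' plan.py; python3 - <<'E'
from plan import *
s=env.get_state();p=s["tcp_pos"];print(p,s["finger_gap"],s["wrist_force"],s["joint_pos"].round(2))
z=p[2]
w=[]
R=q2R(s["orientation"]);th0=.085;r=R
dp=p-handle(th0,z);print(dp)
Rr=tool(CY+th0).T@R
for th in np.arange(th0,1.62,.085)[1:]: w.append((-1,handle(th,z)+dp*[1,1,1],tool(CY+th)@Rr))
plan(w)
E
```

```text
[ 0.50490085 -0.05351175  0.27649146] 0.009885803869613075 [-0.58151085  0.48826607  5.08915953] [-0.26  0.18 -0.06  1.33 -0.01  2.57]
[ 1.57038331e-04 -3.13111988e-05  0.00000000e+00]
18 rows; end [ 0.4026 -0.3601  0.277 ]
[[-1,0.004,0.019,0,0,0.001,-0.085],[-1,0.004,0.02,0,0.001,0.001,-0.085],[-1,0.004,0.019,0.001,0,0,-0.085],[-1,0.004,0.02,0,0.001,0.001,-0.085],[-1,0.005,0.019,0,0,0.001,-0.085],[-1,0.004,0.019,0,0,0.001,-0.085],[-1,0.004,0.02,0,0.001,0,-0.085],[-1,0.004,0.019,0.001,0,0.001,-0.085],[-1,0.004,0.02,0,0.001,0.001,-0.085],[-1,0.004,0.019,0,0,0.001,-0.085],[-1,0.004,0.019,0,0.001,0,-0.085],[-1,0.004,0.02,0,0,0.001,-0.085],[-1,0.005,0.019,0.001,0,0.001,-0.085],[-1,0.004,0.02,0,0.001,0.001,-0.085],[-1,0.004,0.019,0,0,0,-0.085],[-1,0.004,0.02,0,0.001,0.001,-0.085],[-1,0.004,0.019,0,0,0.001,-0.085],[-1,0.004,0.019,0,0,0.001,-0.085]]
```

carry_out([
  [-1, 0.002, 0.01, 0, 0, 0, -0.042],
  [-1, 0.004, 0.019, 0, 0, 0, -0.085],
  [-1, 0.004, 0.02, 0, 0, 0, -0.085],
  [-1, 0.004, 0.019, 0, 0, 0, -0.085],
  [-1, 0.004, 0.02, 0, 0, 0, -0.085],
  [-1, 0.004, 0.019, 0, 0, 0, -0.085],
  [-1, 0.005, 0.019, 0, 0, 0, -0.085],
])

```text
clock: 10.42
tcp_pos: [0.4135, -0.1426, 0.2766]
orientation: [0.005, 0.94, -0.342, -0.002]
wrist_force: [6.1, -4.6, -7.4]
finger_gap: 0.0101
```

```bash
python3 - <<'E'
from plan import *
s=env.get_state();p=s["tcp_pos"];R=q2R(s["orientation"]);z=p[2];v=p[:2]-H
th=np.arctan2(v[1],v[0])-np.pi/2-CY-np.arctan2(.04,.23);print(th,np.linalg.norm(v),"yaw",np.arctan2(R[0,0],-R[1,0])-CY)
E
```

```text
0.6398690702319868 0.23198748472773026 yaw 0.6444733233035043
```

carry_out([
  [-1, 0.004, 0.019, 0, 0, 0, -0.085],
  [-1, 0.004, 0.02, 0, 0, 0, -0.085],
  [-1, 0.004, 0.019, 0, 0, 0, -0.085],
  [-1, 0.004, 0.02, 0, 0, 0, -0.085],
  [-1, 0.004, 0.019, 0, 0, 0, -0.085],
  [-1, 0.004, 0.019, 0, 0, 0, -0.085],
  [-1, 0.004, 0.02, 0, 0, 0, -0.085],
  [-1, 0, 0, 0, 0, 0, 0],
])

```text
clock: 11.42
tcp_pos: [0.3831, -0.2751, 0.2766]
orientation: [0.002, 0.999, -0.053, -0.001]
wrist_force: [16.0, 0.8, -11.4]
finger_gap: 0.0101
```

```bash
python3 - <<'E'
from plan import *
s=env.get_state();p=s["tcp_pos"];R=q2R(s["orientation"]);z=p[2];v=p[:2]-H
th=(np.arctan2(v[1],v[0])-np.pi/2-CY-np.arctan2(.04,.23))%(2*np.pi);print(th,np.linalg.norm(v),"yaw",np.arctan2(R[0,0],-R[1,0])-CY,s["joint_pos"].round(2))
E
```

```text
1.2362281971109903 0.2310054169320934 yaw 1.237476531679187 [-0.79  0.1  -0.15  1.31 -0.    0.89]
```

carry_out([
  [-1, 0.007, 0.018, 0, 0, 0, -0.085],
  [-1, 0.004, 0.02, 0, 0, 0, -0.085],
  [-1, 0.004, 0.019, 0, 0, 0, -0.085],
  [-1, 0.004, 0.02, 0, 0, 0, -0.085],
  [-1, 0.004, 0.019, 0, 0, 0, -0.085],
  [-1, 0, 0, 0, 0, 0, 0],
])

```text
clock: 12.18
tcp_pos: [0.41, -0.3684, 0.2767]
orientation: [0.001, 0.987, 0.159, -0.004]
wrist_force: [4.1, 2.0, -5.7]
finger_gap: 0.0096
```

```bash
python3 - <<'E'
from plan import *
s=env.get_state();p=s["tcp_pos"];R=q2R(s["orientation"]);z=p[2];v=p[:2]-H
th=(np.arctan2(v[1],v[0])-np.pi/2-CY-np.arctan2(.04,.23))%(2*np.pi);print(th,np.linalg.norm(v),"yaw",np.arctan2(R[0,0],-R[1,0])-CY,s["joint_pos"].round(2))
E
```

```text
1.6599698209616331 0.23060603103550478 yaw 1.6626566205275122 [-0.87  0.26  0.04  1.35 -0.01  0.38]
```

carry_out([
  [0, 0, 0, 0, 0, 0, 0],
  [1, 0, 0, 0, 0, 0, 0],
  [1, 0, 0, 0, 0, 0, 0],
  [1, 0, 0, 0, 0, 0, 0],
  [1, 0, 0, -0.03, 0, 0, 0],
  [1, 0, 0, -0.04, 0, 0, 0],
  [1, 0, 0, -0.03, 0, 0, 0],
])

```text
clock: 13.05
tcp_pos: [0.4097, -0.3675, 0.3805]
orientation: [0.003, 0.987, 0.159, -0.005]
wrist_force: [-0.2, -0.4, 0.1]
finger_gap: 0.0854
```

```bash
python3 - <<'E'
from plan import *
from scipy.optimize import least_squares
P=np.array([(.5049,-.0535),(.4135,-.1426),(.3831,-.2751),(.41,-.3684)])
r=least_squares(lambda h:np.linalg.norm(P-h,axis=1)-.23345,[.61,-.26]);print("hinge",r.x,r.fun)
s=env.get_state();print(s["tcp_pos"],s["finger_gap"])
f=False
print(q2R(s["orientation"])[:,0],tool(1.888)[:,0])
plan([(1,[.45,-.1,.36],tool(1.1)),(1,[.47,.13,.27],tool(.68))],wmax=.14)
E
```

```text
hinge [ 0.61602998 -0.25875447] [-4.20577708e-05  2.43064797e-05  5.27862321e-05 -6.08503873e-05]
[ 0.40967811 -0.36752612  0.38049251] 0.08536518430284444
[ 0.94952558  0.3135286  -0.01004927] [0.95011134 0.31191096 0.        ]
11 rows; end [0.4695 0.1299 0.27  ]
[[1,0.02,-0.04,0.003,0.002,0.001,0.132],[1,0.015,-0.043,0.003,0.001,0.001,0.132],[1,0.009,-0.044,0.003,0.002,0.001,0.131],[1,0.004,-0.045,0.003,0.001,0.001,0.132],[1,-0.003,-0.045,0.004,0.002,0.002,0.131],[1,-0.008,-0.044,0.003,0.001,0.001,0.132],[1,-0.017,-0.043,0.018,0,0,0.084],[1,-0.021,-0.041,0.018,0,0,0.084],[1,-0.025,-0.039,0.018,0,0,0.084],[1,-0.027,-0.038,0.018,0,0,0.084],[1,-0.031,-0.034,0.018,0.001,0,0.084]]
```

carry_out([
  [1, 0.02, -0.04, 0.003, 0.002, 0.001, 0.132],
  [1, 0.015, -0.043, 0.003, 0.001, 0.001, 0.132],
  [1, 0.009, -0.044, 0.003, 0.002, 0.001, 0.131],
  [1, 0.004, -0.045, 0.003, 0.001, 0.001, 0.132],
  [1, -0.003, -0.045, 0.004, 0.002, 0.002, 0.131],
  [1, -0.008, -0.044, 0.003, 0.001, 0.001, 0.132],
  [1, -0.017, -0.043, 0.018, 0, 0, 0.084],
  [1, -0.021, -0.041, 0.018, 0, 0, 0.084],
  [1, -0.025, -0.039, 0.018, 0, 0, 0.084],
  [1, -0.027, -0.038, 0.018, 0, 0, 0.084],
  [1, -0.031, -0.034, 0.018, 0.001, 0, 0.084],
  [1, 0, 0, 0, 0, 0, 0],
  [1, 0, 0, 0, 0, 0, 0],
])

```text
clock: 14.68
tcp_pos: [0.4693, 0.13, 0.269]
orientation: [-0.0, 0.903, -0.43, -0.001]
wrist_force: [0.7, -0.3, -0.7]
finger_gap: 0.0853
```

```bash
sed -i 's/^H=.*;CY/H=np.array([.6160,-.2588]);CY/' plan.py; python3 - <<'E'
from plan import *
import pickle
c=cam("wrist");save(c,"w3.png",None,1.4);pickle.dump(c,open("w3.pkl","wb"));print(env.get_state()["tcp_pos"],env.get_state()["joint_pos"].round(2))
E
```

```text
[0.46955166 0.12955201 0.26928454] [ 0.1   0.14 -0.13  1.3   0.    2.57]
```

View pics/w3.png

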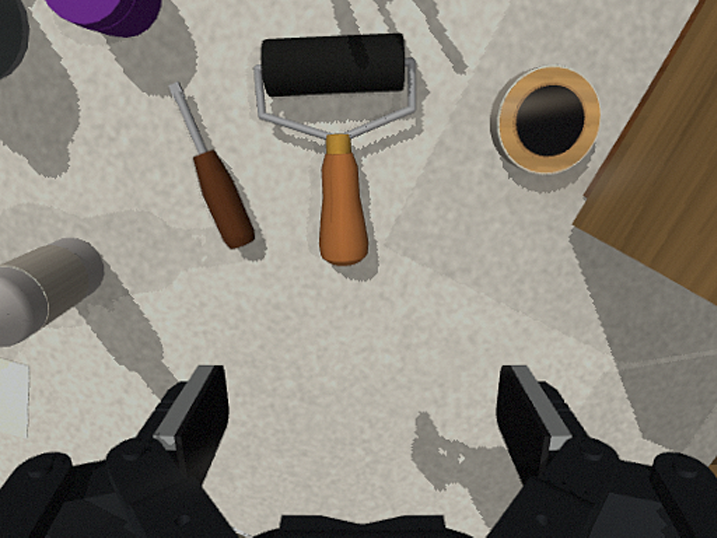

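```bash
python3 - <<'E'
from plan import *
import pickle
c=pickle.load(open("w3.pkl","rb"))
g=lambda u,z:at_z(c,np.array([u])/1.4,z)[0]
f=g((338.5,143),.02);b=g((344,263),.02);rl=g((263,68),.022);rr=g((404.5,62),.022)
rc=(rl+rr)/2;print(f,b,rl,rr,rc,np.linalg.norm(rl-rr))
y=np.arctan2(*(rc-b)[1::-1]);y2=np.arctan2(rr[0]-rl[0],-(rr[1]-rl[1]));print("yaw",y,y2,np.arctan2(*(f-b)[1::-1]),np.linalg.norm(rc-b))
Y=.7
e=np.array([np.cos(Y),np.sin(Y),0])
# middle from butt and roller
m=((b+.087*e)+(rc-.063*e))/2;m[2]=0;print("mid",m)
print("check px",proj(c,[m+e*.083+[0,0,.02],m-.087*e+[0,0,.02],m-.022*e+[0,0,.035]])*1.4)
E
```

```text
[0.50412946 0.18190496 0.02      ] [0.43210907 0.1196556  0.02      ] [0.51192315 0.25764723 0.022     ] [0.57919827 0.18038102 0.022     ] [0.54556071 0.21901412 0.022     ] 0.10245003277977871
yaw 0.719270813443103 0.7163851985087363 0.7127546079931764 0.15082238477791102
mid [0.498013   0.17706547 0.        ]
check px [[334.74739251  35.97667851]
 [342.20406087 262.57624425]
 [338.56556132 185.25955016]]
```

```bash
python3 - <<'E'
from plan import *
T=tool(.717,.925);z=T[:,2]
n=np.array([.4814,.1625,.020]);g=n-.008*z
print(g,z)
plan([(1,g-.10*z,T),(1,"hold",1),(1,g-.03*z,None,.035)],wmax=.13)
E
```

```text
[0.47777079 0.15933615 0.02638897] [ 0.45365118  0.39548133 -0.79862076]
9 rows; end [0.4641 0.1475 0.0506]
[[1,-0.003,0.007,0.033,0.129,-0.002,-0.007],[1,-0.003,0.011,0.031,0.129,-0.002,-0.007],[1,-0.003,0.015,0.03,0.129,-0.002,-0.007],[1,-0.004,0.019,0.027,0.129,-0.003,-0.008],[1,-0.003,0.022,0.025,0.129,-0.002,-0.007],[1,0,0,0,0,0,0],[1,0,0,0.023,0,0,0],[1,0,0,0.024,0,0,0],[1,0,0,0.023,0,0,0]]
```

carry_out([
  [1, -0.003, 0.007, 0.033, 0.129, -0.002, -0.007],
  [1, -0.003, 0.011, 0.031, 0.129, -0.002, -0.007],
  [1, -0.003, 0.015, 0.03, 0.129, -0.002, -0.007],
  [1, -0.004, 0.019, 0.027, 0.129, -0.003, -0.008],
  [1, -0.003, 0.022, 0.025, 0.129, -0.002, -0.007],
  [1, 0, 0, 0, 0, 0, 0],
  [1, 0, 0, 0.023, 0, 0, 0],
  [1, 0, 0, 0.024, 0, 0, 0],
  [1, 0, 0, 0.023, 0, 0, 0],
  [1, 0, 0, 0, 0, 0, 0],
])

```text
clock: 15.98
tcp_pos: [0.469, 0.147, 0.0537]
orientation: [-0.286, 0.865, -0.393, 0.126]
wrist_force: [-0.7, 0.4, 0.2]
finger_gap: 0.0851
```

```bash
python3 - <<'E'
from plan import *
s=env.get_state();print(s["tcp_pos"],s["joint_pos"].round(2),s["wrist_force"].round(1));R=q2R(s["orientation"])
T=tool(.717,.925);print(Ro.from_matrix(R.T@T).as_rotvec())
g=np.array([.4778,.1593,.0264])
c=cam("wrist");save(c,"w4.png",None,1.2)
plan([(1,g,T,.015),(0,"hold",1),(-1,"hold",6)])
E
```

```text
[0.46904274 0.1470279  0.05366053] [-0.13  0.09 -1.03  0.01  0.47  2.4 ] [-0.7  0.4  0.2]
[ 0.00994599  0.00816768 -0.00158359]
10 rows; end [0.4777 0.1589 0.0263]
[[1,-0.001,0.002,0.01,0.003,0.003,-0.001],[1,-0.001,0.001,0.011,0.003,0.002,0],[1,-0.001,0.002,0.01,0.004,0.003,-0.001],[0,0,0,0,0,0,0],[-1,0,0,0,0,0,0],[-1,0,0,0,0,0,0],[-1,0,0,0,0,0,0],[-1,0,0,0,0,0,0],[-1,0,0,0,0,0,0],[-1,0,0,0,0,0,0]]
```

View pics/w4.png

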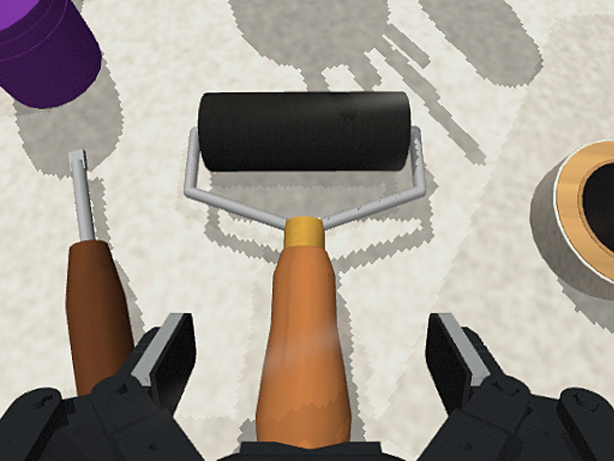

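carry_out([
  [0.3, 0, 0, 0, 0, 0, 0],
  [0.3, 0, 0, 0, 0, 0, 0],
  [0.3, -0.001, 0.002, 0.01, 0.003, 0.003, 0],
  [0.3, -0.001, 0.001, 0.011, 0.003, 0.002, 0],
  [0.3, 0, 0, 0, 0, 0, 0],
], grip_force=70)

```text
clock: 16.65
tcp_pos: [0.4804, 0.1551, 0.038]
orientation: [-0.287, 0.865, -0.392, 0.127]
wrist_force: [0.6, 0.3, 0.7]
finger_gap: 0.0555
```

```bash
python3 - <<'E'
from plan import *
s=env.get_state();print(s["tcp_pos"],s["joint_pos"].round(2),s["wrist_force"].round(1),s["finger_gap"]);R=q2R(s["orientation"])
T=tool(.717,.925);print(Ro.from_matrix(R.T@T).as_rotvec())
g=np.array([.4778,.1593,.0264])
plan([(.3,g,T,.015),(0,"hold",1),(-1,"hold",6)])
E
```

```text
[0.48039955 0.1551314  0.0379674 ] [-0.1   0.15 -1.03 -0.07  0.46  2.43] [0.6 0.3 0.7] 0.05552699419330389
[ 0.00698168  0.0064908  -0.00053807]
8 rows; end [0.4779 0.1597 0.0264]
[[0.3,-0.005,0.006,0.01,0.007,0.006,-0.001],[0,0,0,0,0,0,0],[-1,0,0,0,0,0,0],[-1,0,0,0,0,0,0],[-1,0,0,0,0,0,0],[-1,0,0,0,0,0,0],[-1,0,0,0,0,0,0],[-1,0,0,0,0,0,0]]
```

```bash
python3 - <<'E'
from plan import *
T=tool(.717,.965);z=T[:,2]
g=np.array([.4814,.1625,.020])-.008*z
plan([(.3,g-.008*z,T,.008),(.3,"hold",1)])
E
```

```text
2 rows; end [0.4744 0.1565 0.0328]
[[0.3,-0.005,0.006,0.002,-0.033,0.007,0],[0.3,0,0,0,0,0,0]]
```

carry_out([
  [0.3, -0.005, 0.006, 0.002, -0.033, 0.007, 0],
  [0.3, 0, 0, 0, 0, 0, 0],
])

```text
clock: 16.9
tcp_pos: [0.4737, 0.1567, 0.0333]
orientation: [-0.271, 0.869, -0.395, 0.124]
wrist_force: [-0.4, 0.4, -0.0]
finger_gap: 0.0555
```

```bash
python3 - <<'E'
from plan import *
s=env.get_state();print(s["tcp_pos"],s["joint_pos"].round(3),s["wrist_force"].round(1),s["finger_gap"]);R=q2R(s["orientation"])
T=tool(.717,.965);print(Ro.from_matrix(R.T@T).as_rotvec(), np.arcsin(-R[2,2]),np.arctan2(R[1,2],R[0,2]))
z=T[:,2];g=np.array([.4814,.1625,.020])-.008*z;print(g)
plan([(.3,g,T,.015),(0,"hold",1),(-1,"hold",6)])
E
```

```text
[0.4737465  0.15668114 0.03329149] [-0.081  0.146 -1.023 -0.049  0.419  2.441] [-0.4  0.4 -0. ] 0.05553303878476234
[ 0.00047544 -0.00047523 -0.00011695] 0.9654753023053776 0.7161648884500873
[0.47796628 0.15950657 0.02657639]
8 rows; end [0.4778 0.1589 0.0267]
[[0.3,0.001,0,0.008,0,0,0],[0,0,0,0,0,0,0],[-1,0,0,0,0,0,0],[-1,0,0,0,0,0,0],[-1,0,0,0,0,0,0],[-1,0,0,0,0,0,0],[-1,0,0,0,0,0,0],[-1,0,0,0,0,0,0]]
```

carry_out([
  [0.3, 0, 0.001, 0.008, 0, 0, 0],
  [0, 0, 0, 0, 0, 0, 0],
  [-1, 0, 0, 0, 0, 0, 0],
  [-1, 0, 0, 0, 0, 0, 0],
  [-1, 0, 0, 0, 0, 0, 0],
  [-1, 0, 0, 0, 0, 0, 0],
  [-1, 0, 0, 0, 0, 0, 0],
])

```text
clock: 17.77
tcp_pos: [0.4771, 0.1588, 0.0263]
orientation: [-0.272, 0.869, -0.396, 0.124]
wrist_force: [-1.1, -1.0, 1.4]
finger_gap: 0.0266
```

```bash
python3 - <<'E'
from plan import *
s=env.get_state();p=s["tcp_pos"];print(p,s["joint_pos"].round(3),s["wrist_force"].round(1),s["finger_gap"])
C=H+np.array([.1226,.1619]);print("C",C)
ex=np.array([np.cos(CY),np.sin(CY)]);ey=np.array([-ex[1],ex[0]])
# neck at cup x = -.140+.076 ; tcp = neck -.008 z
f=lambda x,y,z:np.array([*(C+ex*x+ey*y),z])
T=tool(CY,.965)
zt=p[2]+.035
xi=-.064-.008*np.cos(.965)
for n,q in dict(final=f(xi,0,zt),pre=f(xi-.27,0,zt+.06)).items():print(n,q)
h=.12
plan([(-1,[p[0]-.01,p[1]-.02,h],tool(.6,.965)),(-1,f(xi-.27,0,zt+.05),tool(.35,.965)),(-1,f(xi-.21,0,zt+.02),T)],wmax=.12)
E
```

```text
[0.47712329 0.15875345 0.02625146] [-0.074  0.17  -1.025 -0.079  0.417  2.449] [-1.1 -1.   1.4] 0.026574565188302857
C [ 0.7386 -0.0969]
final [ 0.6718173  -0.11238887  0.06125146]
pre [ 0.40879869 -0.17339059  0.12125146]
11 rows; end [ 0.4668 -0.1596  0.0811]
[[-1,0.004,-0.018,-0.044,0,0.033,0.048],[-1,0.005,-0.019,-0.045,-0.001,0.033,0.048],[-1,0.032,0.027,-0.017,0,0.02,0.029],[-1,0.033,0.026,-0.017,0,0.02,0.029],[-1,0.035,0.025,-0.015,0,0.02,0.029],[-1,0.035,0.025,-0.016,0,0.02,0.03],[-1,0.036,0.023,-0.014,0,0.021,0.029],[-1,0.038,0.022,-0.014,0,0.02,0.03],[-1,0.038,0.021,-0.013,0,0.021,0.029],[-1,0.004,-0.016,0.03,0,0.035,0.05],[-1,0.001,-0.016,0.029,0,0.034,0.051]]
```

```bash
cat >> plan.py <<'E'
C=H+np.array([.1226,.1619]);ex=np.array([np.cos(CY),np.sin(CY)]);ey=np.array([-ex[1],ex[0]])
f=lambda x,y,z:np.array([*(C+ex*x+ey*y),z])
E
python3 - <<'E'
from plan import *
p=env.get_state()["tcp_pos"]
plan([(-1,[p[0]-.01,p[1]-.02,.12],tool(.55,1.15)),(-1,[.42,.06,.2],tool(.3,1.4)),(-1,[.42,-.14,.2],tool(.0,1.4)),(-1,f(-.275,0,.16),tool(.1,1.15))],wmax=.12)
E
```

```text
13 rows; end [ 0.4708 -0.1594  0.1599]
[[-1,0.003,-0.012,-0.03,-0.062,0.027,0.048],[-1,0.003,-0.011,-0.03,-0.062,0.027,0.048],[-1,0.003,-0.008,-0.031,-0.061,0.027,0.049],[-1,0.014,0.014,-0.035,-0.083,0.024,0.08],[-1,0.017,0.015,-0.034,-0.083,0.025,0.08],[-1,0.018,0.017,-0.032,-0.083,0.024,0.08],[-1,0.048,0.015,-0.002,0,0.013,0.074],[-1,0.048,0.01,-0.002,0,0.013,0.074],[-1,0.05,0.008,-0.002,0,0.013,0.074],[-1,0.05,0.003,0,0,0.012,0.073],[-1,0.006,-0.014,0.016,0.083,-0.01,-0.032],[-1,0.007,-0.013,0.017,0.083,-0.01,-0.032],[-1,0.008,-0.011,0.018,0.084,-0.009,-0.032]]
```

carry_out([
  [-1, 0.003, -0.012, -0.03, -0.03, 0.027, 0.048],
  [-1, 0.003, -0.011, -0.03, -0.08, 0.027, 0.048],
  [-1, 0.003, -0.008, -0.031, -0.075, 0.027, 0.049],
  [-1, 0.014, 0.014, -0.035, -0.083, 0.024, 0.08],
  [-1, 0.017, 0.015, -0.034, -0.083, 0.025, 0.08],
  [-1, 0.018, 0.017, -0.032, -0.083, 0.024, 0.08],
  [-1, 0.048, 0.015, -0.002, 0, 0.013, 0.074],
  [-1, 0.048, 0.01, -0.002, 0, 0.013, 0.074],
  [-1, 0.05, 0.008, -0.002, 0, 0.013, 0.074],
  [-1, 0.05, 0.003, 0, 0, 0.012, 0.073],
  [-1, 0.006, -0.014, 0.016, 0.083, -0.01, -0.032],
  [-1, 0.007, -0.013, 0.017, 0.083, -0.01, -0.032],
  [-1, 0.008, -0.011, 0.018, 0.084, -0.009, -0.032],
  [-1, 0, 0, 0, 0, 0, 0],
])

```text
clock: 19.52
tcp_pos: [0.468, -0.16, 0.1568]
orientation: [-0.154, 0.725, -0.657, 0.137]
wrist_force: [-0.1, 0.7, -2.9]
finger_gap: 0.0268
```

```bash
python3 - <<'E'
from plan import *
s=env.get_state();p=s["tcp_pos"];print(p,s["joint_pos"].round(3),s["wrist_force"].round(1),s["finger_gap"]);R=q2R(s["orientation"])
print("tilt",np.arcsin(-R[2,2]),"head",np.arctan2(R[1,2],R[0,2]),"jaw z",R[2,0])
plan([(-1,f(-.265,0,.10),tool(CY,.965))],wmax=.1)
c=cam("side");save(c,"s5.png",(200,80,460,275),2.8)
E
```

```text
[ 0.4679724  -0.16002087  0.15679958] [-0.656 -0.03  -0.68   0.613  0.283  2.432] [-0.1  0.7 -2.9] 0.026771116166339634
tilt 1.1551528756684708 head 0.10869259250114742 jaw z -0.004524554913961504
3 rows; end [ 0.4802 -0.157   0.1001]
[[-1,-0.001,0.004,0.019,0.063,-0.02,-0.038],[-1,0,0.005,0.019,0.063,-0.02,-0.039],[-1,0,0.006,0.018,0.064,-0.019,-0.038]]
```

View pics/s5.png

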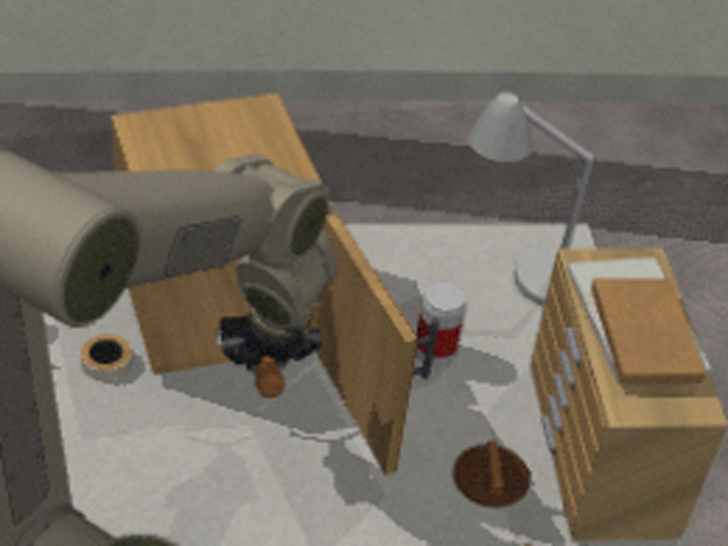

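```bash
cat > fk.py <<'E'
import numpy as np
from scipy.optimize import least_squares
S=np.array([[.2488,-.5179,.2495,-1.2626,.3139,.0451],[.4324,-.1706,.2383,-.548,.108,-.243],[.2767,.2986,.1724,.62,.04,-.49],[.5049,-.0535,.2765,-.26,.18,-.06],[.3831,-.2751,.2766,-.79,.10,-.15],[.41,-.3684,.2767,-.87,.26,.04],[.4695,.1296,.2693,.10,.14,-.13]])
# tilted samples: pos,j1..j3, tool z
T=[([.4771,.1588,.0263],[-.074,.17,-1.025],(.717,.965)),([.4680,-.1600,.1568],[-.656,-.03,-.68],(.1087,1.155))]
def W(q,j):
    a,L1,L2,c,h,lat=q[:6];f=j[1]-j[2]+c
    r=a+L1*np.sin(j[1])+L2*np.cos(f);z=h+L1*np.cos(j[1])-L2*np.sin(f)
    return np.array([r*np.cos(j[0])-lat*np.sin(j[0]),r*np.sin(j[0])+lat*np.cos(j[0]),z])
tz=lambda h,t:np.array([np.cos(h)*np.cos(t),np.sin(h)*np.cos(t),-np.sin(t)])
def res(q):
    D=q[6];e=[W(q,s[3:])-[0,0,D]-s[:3] for s in S]
    # lateral offset assumed in j4..j5 region, tool axis through wrist centre
    e+=[W(q,j)+D*tz(*hd)-p for p,j,hd in T]
    return np.concatenate(e)
r=least_squares(res,[0,.5,.5,0,.3,.08,.25])
print(r.x.round(3),(r.fun.reshape(-1,3)*1000).round(1))
E
python3 fk.py
```

```text
[ 0.036  0.509  0.374 -0.248  0.078  0.078  0.306] [[-2.6  0.6 -1.4]
 [ 3.7 -4.5  1. ]
 [16.8  6.4  3.8]
 [-0.1 -0.4 -1. ]
 [-3.1  2.   0.8]
 [-1.6  4.8 -2.6]
 [ 1.8 -4.2 -1.8]
 [-0.1  7.9 -2.2]
 [-8.2 12.1  3.3]]
```

carry_out([
  [-1, -0.001, 0.004, 0.019, 0.063, -0.02, -0.038],
  [-1, 0, 0.005, 0.019, 0.063, -0.02, -0.039],
  [-1, 0, 0.006, 0.018, 0.064, -0.019, -0.038],
  [-1, 0, 0, 0, 0, 0, 0],
])

```text
clock: 20.08
tcp_pos: [0.4808, -0.1566, 0.1008]
orientation: [-0.234, 0.747, -0.594, 0.185]
wrist_force: [0.0, -0.2, -2.1]
finger_gap: 0.027
```

```bash
cat > st.py <<'E'
from plan import *
def st():
    s=env.get_state();p=s["tcp_pos"];R=q2R(s["orientation"])
    print(p,s["joint_pos"].round(3),s["wrist_force"].round(1),s["finger_gap"],"tilt %.3f head %.3f jawz %.3f"%(np.arcsin(-R[2,2]),np.arctan2(R[1,2],R[0,2]),R[2,0]))
    q=p[:2]-C;print("cup xy",q@ex,q@ey)
E
python3 - <<'E'
from st import *
st()
T=tool(CY,.965)
plan([(-1,f(-.265,0,.085),T,.03),(-1,f(-.12,0,.08),T,.03),(-1,f(-.072,0,.071),T,.02)],wmax=.1)
E
```

```text
[ 0.48078234 -0.15657623  0.10075602] [-0.749  0.043 -0.864  0.295  0.492  2.259] [ 0.  -0.2 -2.1] 0.02702428429518797 tilt 0.965 head 0.229 jawz -0.001
cup xy -0.26463405775623206 0.00011616196033768795
9 rows; end [ 0.668  -0.113   0.0709]
[[-1,0,0.009,0.013,0,0,-0.001],[-1,0,-0.023,0.017,0,0,0],[-1,0,-0.023,0.018,0,0,0],[-1,0,-0.024,0.017,0,0,0],[-1,0,-0.023,0.017,0,0,0],[-1,0,-0.023,0.017,0,0,0],[-1,0,-0.011,0.012,0,0,0],[-1,0,-0.012,0.011,0,0,0],[-1,0,-0.011,0.012,0,0,0]]
```

carry_out([
  [-1, 0, 0.009, 0.013, 0, 0, -0.001],
  [-1, 0, -0.023, 0.017, 0, 0, 0],
  [-1, 0, -0.023, 0.018, 0, 0, 0],
  [-1, 0, -0.024, 0.017, 0, 0, 0],
  [-1, 0, -0.023, 0.017, 0, 0, 0],
  [-1, 0, 0, 0, 0, 0, 0],
])

```text
clock: 20.82
tcp_pos: [0.5982, -0.131, 0.0856]
orientation: [-0.234, 0.748, -0.591, 0.189]
wrist_force: [0.3, 0.3, -3.1]
finger_gap: 0.0271
```

```bash
python3 -c "
from st import *
st();save(cam('wrist'),'w6.png',None,1.2)"
```

```text
[ 0.59823358 -0.13099386  0.08560425] [-0.532  0.222 -0.718  0.158  0.404  2.474] [ 0.3  0.3 -3.1] 0.027079899349025997 tilt 0.959 head 0.223 jawz 0.006
cup xy -0.1444398742313928 -0.0014989800789165237
```

View pics/w6.png

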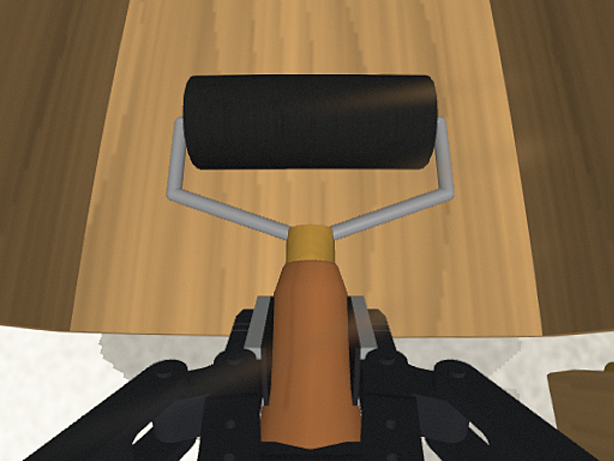

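Roller at (312,120) is level and centred between the cupboard sides (floor edges near 100 and 515). I'll carry on in.

carry_out([
  [-1, 0, -0.02, 0.015, 0, 0, 0],
  [-1, 0, -0.02, 0.015, 0, 0, 0],
  [-1, 0, -0.014, 0.014, 0, 0, 0],
  [-1, 0, -0.006, 0.007, 0, 0, 0],
  [-1, 0, 0, 0, 0, 0, 0],
])

```text
clock: 21.5
tcp_pos: [0.6712, -0.1129, 0.0753]
orientation: [-0.234, 0.748, -0.592, 0.187]
wrist_force: [-0.8, 0.5, -2.1]
finger_gap: 0.027
```

```bash
python3 -c "
from st import *
st();plan([(-1,f(-.072,0,.0625),tool(CY,.965),.005)])"
```

```text
[ 0.67116071 -0.11294456  0.07527985] [-0.432  0.336 -0.589  0.141  0.357  2.571] [-0.8  0.5 -2.1] 0.026995372470648142 tilt 0.962 head 0.226 jawz 0.003
cup xy -0.0693204946236429 -0.0003929811979217066
3 rows; end [ 0.669  -0.1135  0.0628]
[[-1,0,0.003,0.003,-0.001,0,0.001],[-1,0,0.003,0.003,-0.001,-0.001,0.001],[-1,0,0.003,0.003,-0.001,0,0.002]]
```

carry_out([
  [-1, 0, 0.003, 0.003, 0.001, 0, 0.001],
  [-1, 0, 0.003, 0.003, 0.001, 0, 0.001],
  [-1, 0, 0.002, 0.003, 0.001, 0, 0],
  [-1, 0, 0, 0, 0, 0, 0],
  [-1, 0, 0, 0, 0, 0, 0],
])

```text
clock: 22.12
tcp_pos: [0.6702, -0.1137, 0.064]
orientation: [-0.236, 0.747, -0.593, 0.189]
wrist_force: [0.2, 0.8, -2.7]
finger_gap: 0.0272
```

carry_out([
  [-1, 0, 0.001, 0.001, 0, 0, 0],
  [-1, 0, 0.001, 0.001, 0, 0, 0],
  [-1, 0, 0, 0, 0, 0, 0],
])

```text
clock: 22.5
tcp_pos: [0.67, -0.1138, 0.0615]
orientation: [-0.236, 0.747, -0.592, 0.189]
wrist_force: [-0.8, -0.1, -1.8]
finger_gap: 0.0267
```

carry_out([
  [-1, 0, 0.001, 0.001, 0, 0, 0],
  [-1, 0, 0, 0, 0, 0, 0],
])

```text
clock: 22.75
tcp_pos: [0.6704, -0.1139, 0.0612]
orientation: [-0.236, 0.747, -0.592, 0.19]
wrist_force: [-2.0, 0.9, 5.0]
finger_gap: 0.0272
```

carry_out([
  [-0.3, 0, 0, 0, 0, 0, 0],
  [0, 0, 0, 0, 0, 0, 0],
  [0.4, 0, 0, 0, 0, 0, 0],
  [0.4, 0, 0, 0, 0, 0, 0],
])

```text
clock: 23.25
tcp_pos: [0.6694, -0.1138, 0.0595]
orientation: [-0.235, 0.747, -0.593, 0.188]
wrist_force: [-0.1, -0.3, 0.2]
finger_gap: 0.0597
```

```bash
python3 - <<'E'
from st import *
st()
p=env.get_state()["tcp_pos"];T=tool(CY,.965);a=p-.032*T[:,2]
b=a-.16*np.array([*ex,0]);c=b-.03*np.array([*ex,0])
c2=f(-.30,0,.2)
plan([(.4,a,None,.016),(.4,b,None,.03),(.4,c2,tool(.1,1.2),.04)])
E
```

```text
[ 0.66935351 -0.11375427  0.0595225 ] [-0.435  0.358 -0.612  0.094  0.361  2.571] [-0.1 -0.3  0.2] 0.059674241836545405 tilt 0.958 head 0.225 jawz 0.003
cup xy -0.07126391034664267 -0.0007734442437698586
12 rows; end [ 0.4466 -0.1641  0.2003]
[[0.4,0,0,-0.016,0,0,0],[0.4,0,0,-0.016,0,0,0],[0.4,0,0.022,-0.015,0,0,0],[0.4,0,0.022,-0.016,0,0,0],[0.4,0,0.021,-0.015,0,0,0],[0.4,0,0.022,-0.015,0,0,0],[0.4,0,0.022,-0.016,0,0,0],[0.4,0,0.022,-0.015,0,0,0],[0.4,0,-0.006,-0.031,-0.06,0.015,0.029],[0.4,0,-0.005,-0.031,-0.061,0.015,0.029],[0.4,0.001,-0.002,-0.031,-0.06,0.014,0.028],[0.4,0,-0.001,-0.031,-0.061,0.015,0.029]]
```

carry_out([
  [0.4, 0, 0, -0.016, 0, 0, 0],
  [0.4, 0, 0, -0.016, 0, 0, 0],
  [0.4, 0, 0.022, -0.015, 0, 0, 0],
  [0.4, 0, 0.022, -0.016, 0, 0, 0],
  [0.4, 0, 0.021, -0.015, 0, 0, 0],
  [0.4, 0, 0.022, -0.015, 0, 0, 0],
  [0.4, 0, 0.022, -0.016, 0, 0, 0],
  [0.4, 0, 0.022, -0.015, 0, 0, 0],
  [0.4, 0, 0, 0, 0, 0, 0],
])

```text
clock: 24.38
tcp_pos: [0.4942, -0.1545, 0.0865]
orientation: [-0.235, 0.746, -0.593, 0.189]
wrist_force: [-0.1, -0.2, 0.2]
finger_gap: 0.0595
```

```bash
python3 -c "
from st import *
st();c=cam('wrist');save(c,'w7.png',None,1.2);o=.035+.02
print(proj(c,[f(-.067-.065,0,o),f(-.067+.105,0,o),f(-.14,0,.035),f(-.14,.115,.035),f(-.14,-.115,.035)])*1.2)"
```

```text
[ 0.49423329 -0.15448656  0.08649951] [-0.723  0.085 -0.875  0.22   0.485  2.289] [-0.1 -0.2  0.2] 0.05950038193988172 tilt 0.958 head 0.222 jawz 0.003
cup xy -0.25105878538097376 -0.0008872079396939344
[[ 307.62665905  101.00252465]
 [ 307.54118842 -114.12781933]
 [ 307.75333739  134.89345636]
 [ 102.22977156  137.06007771]
 [ 512.89945271  136.55363429]]
```

View pics/w7.png

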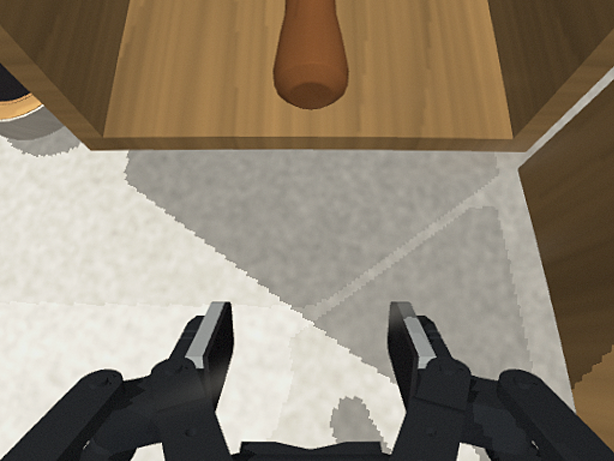

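```bash
python3 - <<'E'
from st import *
h=np.array([.4097,-.3680])
plan([(.4,f(-.29,0,.16),tool(.25,1.1),.05),(1,f(-.32,0,.36),tool(.35,np.pi/2),.055),(1,[*h,.38],tool(1.888),.055),(1,"hold",1)],wmax=.15)
E
```

```text
18 rows; end [ 0.4093 -0.3679  0.3804]
[[0.4,-0.001,-0.005,-0.041,-0.072,-0.008,-0.009],[0.4,-0.001,-0.001,-0.042,-0.071,-0.007,-0.009],[1,0,-0.016,-0.048,-0.118,-0.006,-0.025],[1,0,-0.01,-0.05,-0.118,-0.006,-0.024],[1,0,-0.005,-0.05,-0.117,-0.006,-0.025],[1,0,0.002,-0.051,-0.118,-0.006,-0.024],[1,0.016,0.008,-0.002,0,0,-0.14],[1,0.016,0.01,-0.002,0,0,-0.14],[1,0.013,0.011,-0.001,0,0,-0.14],[1,0.012,0.014,-0.002,0,0,-0.14],[1,0.01,0.015,-0.002,0,0,-0.14],[1,0.008,0.017,-0.002,0,0,-0.14],[1,0.005,0.017,-0.001,0,0,-0.14],[1,0.003,0.018,-0.002,0,0,-0.14],[1,0,0.018,-0.002,0,0,-0.139],[1,-0.002,0.018,-0.002,0,0,-0.14],[1,-0.005,0.017,-0.002,0,0,-0.139],[1,0,0,0,0,0,0]]
```

carry_out([
  [0.4, -0.001, -0.005, -0.041, -0.072, -0.008, -0.009],
  [0.4, -0.001, -0.001, -0.042, -0.071, -0.007, -0.009],
  [1, 0, -0.016, -0.048, -0.118, -0.006, -0.025],
  [1, 0, -0.01, -0.05, -0.118, -0.006, -0.024],
  [1, 0, -0.005, -0.05, -0.117, -0.006, -0.025],
  [1, 0, 0.002, -0.051, -0.118, -0.006, -0.024],
  [1, 0.016, 0.008, -0.002, 0, 0, -0.14],
  [1, 0.016, 0.01, -0.002, 0, 0, -0.14],
  [1, 0.013, 0.011, -0.001, 0, 0, -0.14],
  [1, 0.012, 0.014, -0.002, 0, 0, -0.14],
  [1, 0.01, 0.015, -0.002, 0, 0, -0.14],
  [1, 0.008, 0.017, -0.002, 0, 0, -0.14],
  [1, 0.005, 0.017, -0.001, 0, 0, -0.14],
  [1, 0.003, 0.018, -0.002, 0, 0, -0.14],
  [1, 0, 0.018, -0.002, 0, 0, -0.139],
  [1, -0.002, 0.018, -0.002, 0, 0, -0.14],
  [1, -0.005, 0.017, -0.002, 0, 0, -0.139],
  [1, 0, 0, 0, 0, 0, 0],
  [1, 0, 0, 0, 0, 0, 0],
])

```text
clock: 26.8
tcp_pos: [0.4107, -0.3671, 0.3794]
orientation: [-0.0, 0.987, 0.158, -0.001]
wrist_force: [-0.1, 0.7, 0.2]
finger_gap: 0.0852
```

```bash
python3 - <<'E'
from st import *
st();plan([(1,[.4097,-.3680,.277],tool(1.888),.03)])
E
```

```text
[ 0.41071802 -0.36708151  0.37937329] [-0.875  0.269  0.3    1.603 -0.     0.379] [-0.1  0.7  0.2] 0.08521324999109843 tilt 1.569 head 2.575 jawz -0.001
cup xy -0.380446670573132 -0.18911628766431796
4 rows; end [ 0.41   -0.3683  0.2774]
[[1,0,0,0.026,0,0,0],[1,-0.001,0,0.025,0,0,0],[1,0,0.001,0.026,-0.001,0,0],[1,0,0,0.025,0,0.001,0]]
```

carry_out([
  [1, 0, 0, 0.026, 0, 0, 0],
  [1, -0.001, 0, 0.025, 0, 0, 0],
  [1, 0, 0.001, 0.026, 0, 0, 0],
  [1, 0, 0, 0.025, 0, 0, 0],
  [0, 0, 0, 0, 0, 0, 0],
  [-1, 0, 0, 0, 0, 0, 0],
  [-1, 0, 0, 0, 0, 0, 0],
  [-1, 0, 0, 0, 0, 0, 0],
  [-1, 0, 0, 0, 0, 0, 0],
], grip_force=30)

```text
clock: 27.92
tcp_pos: [0.4102, -0.369, 0.2783]
orientation: [0.0, 0.987, 0.159, 0.0]
wrist_force: [1.7, 1.5, 3.8]
finger_gap: 0.0101
```

```bash
python3 - <<'E'
from st import *
st()
s=env.get_state();p=s["tcp_pos"];R=q2R(s["orientation"]);z=p[2];v=p[:2]-H
th0=(np.arctan2(v[1],v[0])-np.pi/2-CY-np.arctan2(.04,.23))%(2*np.pi);print(th0,np.linalg.norm(v))
Rr=tool(CY+th0).T@R
ths=np.linspace(th0,.08,20)[1:]
plan([(-1,handle(t,z),tool(CY+t)@Rr) for t in ths])
E
```

```text
[ 0.41016135 -0.36895918  0.2782725 ] [-0.878  0.261  0.043  1.353  0.     0.374] [1.7 1.5 3.8] 0.01014062344300175 tilt 1.570 head -0.411 jawz 0.000
cup xy -0.3814131712801315 -0.19081964327085285
1.6620936256137941 0.23346218936324964
19 rows; end [ 0.5081 -0.0519  0.2781]
[[-1,-0.003,-0.019,0,0,0,0.083],[-1,-0.002,-0.02,0,0,0,0.084],[-1,-0.003,-0.019,0,0,0,0.083],[-1,-0.002,-0.019,0,0,0,0.083],[-1,-0.003,-0.019,0,0,0,0.083],[-1,-0.002,-0.02,0,0,0,0.084],[-1,-0.003,-0.019,0,0,0,0.083],[-1,-0.002,-0.019,0,0,0,0.083],[-1,-0.003,-0.019,0,0,0,0.083],[-1,-0.002,-0.02,0,0,0,0.084],[-1,-0.003,-0.019,0,0,0,0.083],[-1,-0.002,-0.019,0,0,0,0.083],[-1,-0.003,-0.02,0,-0.001,0,0.083],[-1,-0.002,-0.019,0,0,0,0.084],[-1,-0.003,-0.019,0,0,0,0.083],[-1,-0.003,-0.019,0,0,0,0.083],[-1,-0.002,-0.02,0,0,0,0.084],[-1,-0.003,-0.019,0,0,0,0.083],[-1,-0.002,-0.019,0,0,0,0.083]]
```

carry_out([
  [-1, -0.001, -0.01, 0, 0, 0, 0.042],
  [-1, -0.003, -0.02, 0, 0, 0, 0.084],
  [-1, -0.003, -0.019, 0, 0, 0, 0.083],
  [-1, -0.002, -0.019, 0, 0, 0, 0.083],
  [-1, -0.003, -0.019, 0, 0, 0, 0.083],
  [-1, -0.002, -0.02, 0, 0, 0, 0.084],
  [-1, -0.003, -0.019, 0, 0, 0, 0.083],
  [-1, -0.002, -0.019, 0, 0, 0, 0.083],
  [-1, -0.003, -0.019, 0, 0, 0, 0.083],
  [-1, -0.002, -0.02, 0, 0, 0, 0.084],
  [-1, -0.003, -0.019, 0, 0, 0, 0.083],
  [-1, -0.002, -0.019, 0, 0, 0, 0.083],
  [-1, -0.003, -0.02, 0, -0.001, 0, 0.083],
  [-1, -0.002, -0.019, 0, 0, 0, 0.084],
  [-1, -0.003, -0.019, 0, 0, 0, 0.083],
  [-1, -0.003, -0.019, 0, 0, 0, 0.083],
  [-1, -0.002, -0.02, 0, 0, 0, 0.084],
  [-1, -0.003, -0.019, 0, 0, 0, 0.083],
  [-1, 0, 0, 0, 0, 0, 0],
])

```text
clock: 30.3
tcp_pos: [0.484, -0.0659, 0.2782]
orientation: [0.001, 0.843, -0.539, 0.001]
wrist_force: [2.3, -2.9, 5.0]
finger_gap: 0.0097
```

```bash
cat > dr.py <<'E'
from st import *
st()
s=env.get_state();p=s["tcp_pos"];R=q2R(s["orientation"]);z=p[2];v=p[:2]-H
th0=(np.arctan2(v[1],v[0])-np.pi/2-CY-np.arctan2(.04,.23)+1)%(2*np.pi)-1;print("theta",th0,np.linalg.norm(v),"yawerr",np.arctan2(R[0,0],-R[1,0])-CY-th0)
Rr=tool(CY+th0).T@R
ths=np.linspace(th0,.0,6)[1:]
plan([(-1,handle(t,z),tool(CY+t)@Rr) for t in ths])
E
python3 dr.py
```

```text
[ 0.48404796 -0.06590325  0.27821609] [-2.990e-01  1.370e-01 -1.120e-01  1.321e+00 -2.000e-03  2.410e+00] [ 2.3 -2.9  5. ] 0.00974989569514013 tilt 1.569 head -1.226 jawz 0.002
cup xy -0.24096691766169598 0.08770679565358841
theta 0.19985364420914786 0.23371027866081298 yawerr 0.005424603892459912
5 rows; end [ 0.5248 -0.0434  0.2782]
[[-1,-0.001,-0.009,0,0,0,0.04],[-1,-0.001,-0.009,0,0,0,0.04],[-1,-0.002,-0.01,0,0,0,0.04],[-1,-0.001,-0.009,0,0,0,0.04],[-1,-0.002,-0.009,0,0,0,0.04]]
```

carry_out([
  [-1, -0.001, -0.009, 0, 0, 0, 0.04],
  [-1, -0.001, -0.009, 0, 0, 0, 0.04],
  [-1, -0.002, -0.01, 0, 0, 0, 0.04],
  [-1, -0.001, -0.008, 0, 0, 0, 0.035],
  [-1, 0, -0.004, 0, 0, 0, 0.02],
  [-1, 0, 0, 0, 0, 0, 0],
])

```text
clock: 31.05
tcp_pos: [0.5178, -0.0468, 0.2782]
orientation: [0.0, 0.792, -0.61, -0.0]
wrist_force: [-0.4, -0.3, 6.8]
finger_gap: 0.0099
```

```bash
python3 dr.py
```

```text
[ 0.51779248 -0.04683496  0.27822214] [-0.245  0.2   -0.035  1.337 -0.     2.639] [-0.4 -0.3  6.8] 0.009936416572853126 tilt 1.570 head 2.948 jawz -0.000
cup xy -0.20378678629446445 0.09865806596543009
theta 0.03378415882082253 0.233610564164309 yawerr -0.0038160700946497927
5 rows; end [ 0.5253 -0.0439  0.2782]
[[-1,0,-0.002,0,0,0,0.007],[-1,0,-0.001,0,0,0,0.007],[-1,-0.001,-0.002,0,0,0,0.006],[-1,0,-0.001,0,0,0,0.007],[-1,0,-0.002,0,0,0,0.007]]
```

carry_out([
  [-1, 0, -0.003, 0, 0, 0, 0.012],
  [-1, 0, -0.003, 0, 0, 0, 0.012],
  [-1, 0, -0.002, 0, 0, 0, 0.008],
  [-1, 0, 0, 0, 0, 0, 0],
])

```text
clock: 31.55
tcp_pos: [0.5247, -0.0438, 0.2782]
orientation: [-0.0, 0.782, -0.623, -0.002]
wrist_force: [-2.2, 5.4, 7.4]
finger_gap: 0.0097
```

carry_out([
  [-1, 0, -0.002, 0, 0, 0, 0.005],
  [-1, 0, 0, 0, 0, 0, 0],
])

```text
clock: 31.8
tcp_pos: [0.5265, -0.0431, 0.2782]
orientation: [-0.0, 0.781, -0.625, -0.002]
wrist_force: [-2.5, 6.6, 8.3]
finger_gap: 0.0094
```

```bash
python3 dr.py
```

```text
[ 0.5264815  -0.04310739  0.27821001] [-2.350e-01  2.180e-01 -1.300e-02  1.343e+00  2.000e-03  2.685e+00] [-2.5  6.6  8.3] 0.00943470630833771 tilt 1.567 head 2.251 jawz -0.004
cup xy -0.1944802611398685 0.10032612470268625
theta -0.006696668496963709 0.23353129537282935 yawerr 0.00043286516864179947
5 rows; end [ 0.5245 -0.0436  0.2782]
[[-1,0,0,0,0,0,-0.001],[-1,0,0.001,0,0,0,-0.002],[-1,0,0,0,0,0,-0.001],[-1,0,0,0,0,0,-0.001],[-1,0,0.001,0,0,0,-0.002]]
```

carry_out([
  [-1, 0, -0.002, 0, 0, 0, 0.006],
  [-1, 0, 0, 0, 0, 0, 0],
])

```text
clock: 32.05
tcp_pos: [0.5267, -0.043, 0.2782]
orientation: [0.001, 0.779, -0.627, -0.003]
wrist_force: [-8.7, 5.5, 11.2]
finger_gap: 0.0097
```

carry_out([
  [-1, 0, -0.002, 0, 0, 0, 0.006],
  [-1, 0, 0, 0, 0, 0, 0],
])

```text
clock: 32.3
tcp_pos: [0.5268, -0.043, 0.2782]
orientation: [0.003, 0.777, -0.63, -0.004]
wrist_force: [-13.9, 2.0, 14.2]
finger_gap: 0.0101
```

carry_out([
  [-0.6, 0, 0, 0, 0, 0, 0],
  [0, 0, 0, 0, 0, 0, 0],
  [0.6, 0, 0.002, 0, 0, 0, 0],
  [0.6, 0, 0, 0, 0, 0, 0],
  [0.6, 0, 0, -0.03, 0, 0, 0],
  [0.6, 0, 0, -0.05, 0, 0, 0],
  [0.6, 0, 0, -0.04, 0, 0, 0],
  [0.6, 0, 0.05, 0, 0, 0, 0],
  [0.6, 0, 0.05, 0, 0, 0, 0],
  [0.6, 0, 0.03, 0, 0, 0, 0],
  [0.6, 0, 0, 0, 0, 0, 0],
])

```text
clock: 33.67
tcp_pos: [0.4012, -0.0708, 0.3982]
orientation: [0.0, 0.776, -0.631, -0.0]
wrist_force: [-0.1, -1.2, 0.6]
finger_gap: 0.0685
```

```bash
python3 - <<'E'
from st import *
st();c=cam("top");w=cam("wrist")
a=cv2.resize(c["color"][80:275,110:400],None,fx=2,fy=2,interpolation=cv2.INTER_CUBIC)
b=w["color"][:200]
b=cv2.resize(b,(580,int(200*580/512)))
cv2.imwrite("pics/fin.png",np.vstack([a,b])[:,:,::-1][:600])
print(proj(w,[handle(0,.291),[*f(-.156,.13,.298)],f(-.14,.13,.3)])*580/512+[0,390])
E
```

```text
[ 0.40123043 -0.07076492  0.39824949] [-3.720e-01 -1.500e-02  1.600e-02  1.603e+00 -1.000e-03  2.564e+00] [-0.1 -1.2  0.6] 0.06851916501241968 tilt 1.570 head -2.589 jawz 0.000
cup xy -0.32274145113744424 0.10168199439790755
[[290.30209329 396.73711071]
 [228.66522289 311.37050664]
 [226.45519415 274.83369919]]
```

View pics/fin.png

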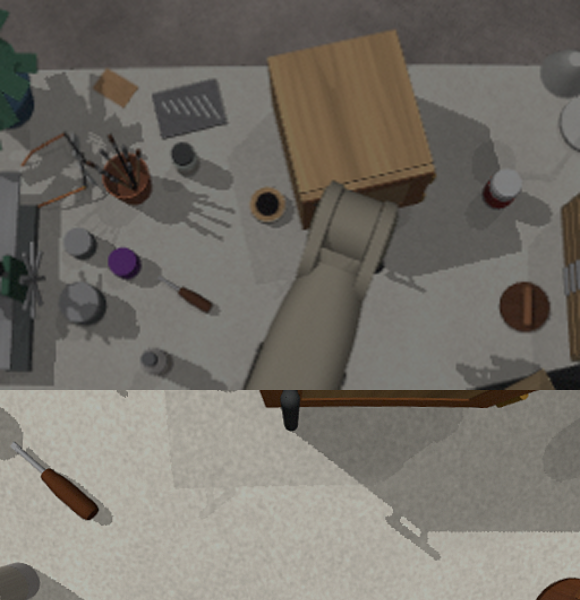

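```bash
python3 - <<'E'
from st import *
w=cam("wrist");h=at_z(w,np.array([[290,423-390]])*512/580,.291)[0];v=h[:2]-H
print(h,"r",np.linalg.norm(v),"theta",np.arctan2(v[1],v[0])-np.pi/2-CY-np.arctan2(.04,.23))
print(proj(w,[handle(t,.291) for t in (0,.05,.1)]))
T=tool(CY)
plan([(0.6,[.40,-.09,.40],T)])
c=cam("top");save(c,"d.png",(230,90,340,220),4.5)
cl=pts=None
E
```

```text
[ 0.51252839 -0.04625058  0.291     ] r 0.23639718343847363 theta 0.05295086044555078
[[256.22249245   6.891872  ]
 [260.34406568  26.74181198]
 [265.26310145  45.94624372]]
1 rows; end [ 0.4003 -0.0898  0.4004]
[[0.6,0.018,0.007,-0.003,0.002,0,-0.02]]
```

```bash
python3 - <<'E'
from st import *
T=tool(CY);e=np.array([*ex,0])
q=handle(.053,.275)-.06*e;print(q,handle(0,.275)-.0165*e)
plan([(-1,[q[0],q[1],.38],T),(-1,"hold",3),(-1,q,T,.04),(-1,"hold",1),(-1,q+.03*e,T,.01)])
E
```

```text
[ 0.45535845 -0.0624593   0.275     ] [ 0.50899649 -0.04751229  0.275     ]
13 rows; end [ 0.4841 -0.0559  0.2752]
[[-1,0.001,-0.026,0.009,0.001,0,-0.01],[-1,0.002,-0.026,0.008,0.001,0.001,-0.01],[-1,0,0,0,0,0,0],[-1,0,0,0,0,0,0],[-1,0,0,0,0,0,0],[-1,0,0,0.035,0,0,0],[-1,0,0,0.035,0,0,0],[-1,0,0,0.035,0,0,0],[-1,0,0,0,0,0,0],[-1,0,-0.008,0,0,0,0],[-1,0,-0.007,0,0,0,0],[-1,0,-0.008,0,0,0,0],[-1,0,-0.007,0,0,0,0]]
```

carry_out([
  [-1, 0.001, -0.026, 0.009, 0.001, 0, -0.01],
  [-1, 0.002, -0.026, 0.008, 0.001, 0.001, -0.01],
  [-1, 0, 0, 0, 0, 0, 0],
  [-1, 0, 0, 0, 0, 0, 0],
  [-1, 0, 0, 0, 0, 0, 0],
  [-1, 0, 0, 0.035, 0, 0, 0],
  [-1, 0, 0, 0.035, 0, 0, 0],
  [-1, 0, 0, 0.035, 0, 0, 0],
  [-1, 0, 0, 0, 0, 0, 0],
  [-1, 0, -0.008, 0, 0, 0, 0],
  [-1, 0, -0.007, 0, 0, 0, 0],
  [-1, 0, -0.008, 0, 0, 0, 0],
  [-1, 0, -0.007, 0, 0, 0, 0],
  [-1, 0, -0.006, 0, 0, 0, 0],
  [-1, 0, -0.005, 0, 0, 0, 0],
  [-1, 0, 0, 0, 0, 0, 0],
])

```text
clock: 35.88
tcp_pos: [0.4942, -0.0533, 0.2752]
orientation: [0.0, 0.783, -0.622, -0.0]
wrist_force: [-0.3, 0.6, 0.1]
finger_gap: -0.0001
```

carry_out([
  [-1, 0, -0.004, 0, 0, 0, 0],
  [-1, 0, -0.004, 0, 0, 0, 0],
  [-1, 0, 0, 0, 0, 0, 0],
])

```text
clock: 36.25
tcp_pos: [0.502, -0.0516, 0.2753]
orientation: [0.0, 0.783, -0.622, 0.0]
wrist_force: [-0.2, 0.1, -0.6]
finger_gap: -0.0
```

carry_out([
  [-1, 0, -0.003, 0, 0, 0, 0],
  [-1, 0, -0.002, 0, 0, 0, 0],
  [-1, 0, 0, 0, 0, 0, 0],
])

```text
clock: 36.62
tcp_pos: [0.5068, -0.0505, 0.2753]
orientation: [0.0, 0.783, -0.622, 0.0]
wrist_force: [0.4, -0.9, 0.0]
finger_gap: -0.0
```

carry_out([
  [-1, 0, -0.003, 0, 0, 0, 0],
  [-1, 0, 0, 0, 0, 0, 0],
])

```text
clock: 36.88
tcp_pos: [0.5098, -0.0498, 0.2753]
orientation: [0.0, 0.783, -0.622, 0.0]
wrist_force: [-0.3, -0.2, 0.4]
finger_gap: 0.0002
```

carry_out([
  [-1, 0, -0.003, 0, 0, 0, 0],
  [-1, 0, 0, 0, 0, 0, 0],
])

```text
clock: 37.12
tcp_pos: [0.5105, -0.0494, 0.2753]
orientation: [0.002, 0.783, -0.622, -0.001]
wrist_force: [-7.4, -2.4, 3.6]
finger_gap: 0.0004
```

carry_out([
  [-1, 0, -0.002, 0, 0, 0, 0],
  [-1, 0, 0, 0, 0, 0, 0],
])

```text
clock: 37.38
tcp_pos: [0.5107, -0.0494, 0.2753]
orientation: [0.004, 0.783, -0.623, -0.002]
wrist_force: [-13.6, -4.1, 6.1]
finger_gap: -0.0002
```

carry_out([
  [-1, 0, 0.003, 0, 0, 0, 0],
  [-1, 0, 0.004, 0, 0, 0, 0],
  [-1, 0, 0.01, 0, 0, 0, 0],
  [-1, 0, 0.03, 0, 0, 0, 0],
  [-1, 0, 0.05, -0.02, 0, 0, 0],
  [-1, 0, 0.03, -0.055, 0, 0, 0],
  [-1, 0, 0, -0.05, 0, 0, 0],
  [-1, 0, 0, 0, 0, 0, 0],
  [-1, 0, 0, 0, 0, 0, 0],
])

```text
clock: 38.5
tcp_pos: [0.3907, -0.0773, 0.3999]
orientation: [0.0, 0.783, -0.622, 0.0]
wrist_force: [0.2, 0.4, -0.6]
finger_gap: -0.0
```

```bash
python3 - <<'E'
from st import *
st();w=cam("wrist")
P=proj(w,[handle(t,.291) for t in (0,.02,.05)]);print(P.round(1))
g=cv2.cvtColor(w["color"],cv2.COLOR_RGB2GRAY)
u=int(round(P[0,0]));print("cols",u)
for r in range(0,60,2): print(r,g[r,u-24:u+26:4])
c=cam("top");cv2.imwrite("pics/endtop.png",c["color"][:,:,::-1])
print(proj(c,[f(-.156,.13,.298),[*(H+.26*np.array([-np.sin(CY+.05),np.cos(CY+.05)])),.298]]).round(1))
E
```

```text
[ 0.39069465 -0.07728935  0.39992266] [-3.970e-01 -3.300e-02  2.000e-03  1.606e+00 -0.000e+00  2.517e+00] [ 0.2  0.4 -0.6] -5.801067475301342e-06 tilt 1.570 head -1.207 jawz 0.001
cup xy -0.3344788789331787 0.09770663774985675
[[254.5 -15.9]
 [255.9  -7.8]
 [258.3   4.3]]
cols 255
0 [169  36  36  34  32  17  17  22  42  36  37  40  39]
2 [164  33  35  36  32  17  22  16  39  43  37  42  39]
4 [153  11  17  17  30  15  20  20  29  27  31  27  28]
6 [157 172 168 176 145  20  18  22 128 122 121 117 121]
8 [168 171 170 169 181  20  25  16 116 115 113 112 110]
10 [175 164 163 173 173  14  21  25 115 110 112 108 115]
12 [172 164 163 171 163  17  23  18 118 110 108 112 116]
14 [167 172 163 166 156  13  19  15 122 110 106 116 114]
16 [170 164 162 165 166  16  23  19 119 110 114 116 114]
18 [167 161 162 167 173  21  17  12 120 115 117 113 109]
20 [166 167 156 172 170 193  13  72 113 113 112 114 111]
22 [165 173 167 169 164 165 123 113 110 113 111 114 113]
24 [171 171 168 164 168 156 110 109 109 113 107 116 115]
26 [171 166 170 162 172 158 176 107 109 112 105 116 116]
28 [172 161 171 165 176 1
[... 217 characters left out ...]
8 169 169 163 168 165 161 169 110 116 109]
38 [172 162 166 170 167 163 169 168 163 163 108 114 113]
40 [170 166 168 169 171 166 166 165 160 163 175 120 117]
42 [173 164 172 169 171 168 166 166 155 162 170 123 110]
44 [168 159 174 167 168 173 174 168 164 168 172 165 157]
46 [167 167 179 168 160 168 171 161 167 171 174 169 162]
48 [164 172 171 175 162 170 162 163 169 168 168 169 168]
50 [169 165 165 175 164 164 164 174 164 162 161 164 165]
52 [172 165 161 172 166 164 169 173 162 163 162 163 163]
54 [175 166 166 170 177 169 170 168 171 165 166 165 165]
56 [173 169 172 172 177 163 172 169 168 157 172 164 164]
58 [175 166 166 177 175 158 165 170 168 165 172 171 162]
[[259.9 180.5]
 [260.8 183.8]]
```

```bash
python3 - <<'E'
from st import *
import pickle
a=pickle.load(open("c0.pkl","rb"))["top"];b=cam("top")
for n,c in(("start",a),("now",b)):
    for y in (.12,.0,-.06):
        P=proj(c,[f(x,y,.299) for x in np.arange(-.12,-.225,-.005)])
        v=cv2.remap(cv2.cvtColor(c["color"],cv2.COLOR_RGB2GRAY),P[:,0].astype(np.float32),P[:,1].astype(np.float32),cv2.INTER_LINEAR).ravel()
        print(n,y,v)
w=cam("wrist");print(w["dist"],w["K"].round(1)[:2])
h=at_z(w,[[259,13]],.291)[0];print(h);print(proj(w,[h]))
E
```

```text
start 0.12 [106 106 105 104  62  42  43  47  49  53  81  95  96  56  35  33  31  33
  35  32  33]
start 0.0 [100 101 100 102  72  60  64  75 100 100  90  44  36  41  44  43  43  43
  44  38  58]
start -0.06 [96 96 97 96 72 58 73 98 97 70 40 39 43 41 43 42 38 35 38 74 83]
now 0.12 [104 104 104 105  69  95  94  77  37  33  33  34  34  33  35  34  33  32
  57  87  83]
now 0.0 [102  99 102 100  82  93  99  88  46  35  40  42  44  43  45  62  73  78
  84  87  90]
now -0.06 [97 96 96 95 70 94 96 88 51 33 39 43 42 45 43 39 34 32 51 81 82]
[-0.07318174  0.          0.          0.          0.        ] [[341.6   0.  258.5]
 [  0.  341.6 194.8]]
[ 0.50878588 -0.04976074  0.291     ]
[[259.          13.00000063]]
```

```bash
python3 - <<'E'
from st import *
w=cam("wrist");print(proj(w,[handle(0,.183)]))
print(env.hand_in(),env.get_state()["clock"])
E
```

```text
[[256.58724014  14.76101729]]
the job is handed in; nothing more can be done
the job is handed in; nothing more can be done
```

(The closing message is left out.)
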